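# Hang roller carriers on a gravity rail and load them with glass vials

### The arm

A 6-joint arm with a two-finger parallel gripper is mounted at the origin on a cart in front of the work surface, level with it; the furniture and walls round the work are solid. World frame = base frame: x ahead of the robot, y to its left, z up, the work surface at z = 0. Lengths are in m, angles in rad, forces in N, time in s.
With the tool pointing down it reaches from about 0.25 to 0.725 m from the base axis. Payload 9.7 kg.
Tool frame: the origin (TCP) lies on the centre line of the jaws, within the pads' length; the fingertips stand 14 mm ahead of it and the grasp point (between the pads) lies 5 mm behind it; z points along the fingers, y is the line along which they close (so a half turn about z gives the same grasp; the last joint's range is limited). The gripper opens to 85 mm and grips with 20 to 120 N. Pads are 22 mm wide; open, the fingers measure 114 mm over their backs; the gripper's body (76 mm by 85 mm) begins 54 mm behind the grasp point. The pads swing forward as they close: fully open they stand 13 mm farther back than shut.
Start: joints at [1.257, 0.087, 0.176, 1.66, 0, 1.571], TCP at [0.17, 0.523, 0.245] pointing down, gripper open.
Joint ranges: [-3.13, 3.13], [-0.85, 1.81], [-1.15, 1.24], [-2.2, 2.28], [-1.44, 1.52], [-3.14, 3.14]. Speed limits (rad/s): [2.22, 2.22, 2.57, 3.14, 3.14, 3.14].

### API

Orientations are given as a 3x3 rotation matrix whose columns are the frame's x, y, z axes.
In Python, from workcell import robot, optics, finder gives the robot as it stands. The module is installed in compiled form; this text tells all that it offers.
- The arm moves only by the tool drive_tool, never from a script. Its argument "targets" is a list of rows, each an object of numbers: "tx", "ty", "tz": the shift along the tool's x, y, z scaled (see below); "ax", "ay", "az": the turn, a rotation vector about the tool's x, y, z scaled (see below); "fingers": the opening in per cent of the stroke, from 0 (shut) to 100 (fully open). In form: [{"tx": .., "ty": .., "tz": .., "ax": .., "ay": .., "az": .., "fingers": ..}, ...]. A call has 1 to 5 rows; each row is the pose to reach, as a shift and turn from the pose commanded when the call began, along the tool's axes at that moment, turning the shorter way round; what a row does not reach only later rows make up. The controller multiplies each number of a shift by 300 mm and each number of a turn by pi rad. A row lasts 1/12 s, in which the tool goes at most 41.7 mm and 7.16 degrees, less where a joint would pass 70% of its speed; a pose out of reach is approached as far as the arm can. A call with a number of a shift or a turn outside -1 to 1 is refused whole. A call with a gripper value outside its range is refused whole. The fingers move at their own pace and stop on an object; "newtons" is the grip in N (left out, the last holds). Time passes only in rows, so rows that repeat a pose let the fingers close. It gives the time, the measured TCP pose, the force, the opening and the grip force at its end, in the units of the state.
- robot.get_state(): the state, without advancing time (a new reading comes with each control period).
- optics.capture(name): name is "scene" or "top" or "wrist"; returns a dict with "image" (480x640x3 uint8, red, green, blue), "fx", "fy", "cx", "cy" (pixels), "dist" ([k1, k2, p1, p2, k3] as OpenCV has them; the pictures are not rectified), "cam_to_world" (4x4, takes a point from camera to world coordinates). Camera axes: x right, y down, z forward; pixel columns grow to the right and rows downward; lengths in m; the calibration is good to about 2 mm. A picture is of the moment at which its call begins. There is no depth.
- robot.hand_in(): hands the job in; it is judged then, once.
Trained networks look in a picture, given as the dict that the camera call returned (one of the last four; its "shot" number tells which), for a name from the list of things; names that differ only in an ending like _2 or _b are one class to them, and where a whole thing is asked for, a point or a joint stands for the part that bears it (a point fixed in the world has none). Each returns a list of dicts, best first, with "conf" (0 to 1); they miss things now and then, are a little off and sometimes report something else, mostly with a low value. They report only what shows in the picture. A call takes as long as a camera call.
- finder.recognise(picture, query): "xy" ([column, row] in pixels, amid what is visible of it).
- finder.tip_of(picture, query): "xy" ([column, row] in pixels: a listed point, or the origin of a listed thing).
The state is a dict: "clock": time; "joints": joint angles; "joint_velocities": joint speeds; "effort": joint torques, N m; "position": TCP position; "ee_rot": TCP orientation; "ft_force": force on the tool from outside, world axes, zero at the start; "torque": the same for the moment, N m; "opening": finger opening in m; "grip_force": force on a finger pad.
Only numpy, scipy, OpenCV 4.12 (cv2) and the standard library are available. Lean on these libraries where they do the work, as an engineer would, in place of code of your own. Each camera call takes 0.05 s, during which the arm holds its last target. There are 200 camera calls.

### The job

Get the flux ready for the soldering line: set every roller hanger astride the sloped rail near its high end and let go, so that each rolls down by itself to the stop or to the hanger before it. Only when all hangers are standing there, lower every glass vial gently, upright, into a free pocket of the hangers, one to a pocket, right down on its floor. Leave the other things on the bench alone.

Things in the scene. Friction and masses are not known exactly. Their poses are not given: they have to be found in the camera images.
- rail: Fixed gravity rail: straight aluminium bar on edge, 10 mm wide, 22 mm deep, 400 mm long, on two posts as slim as the bar, with small foot plates. Origin: on the bench under the bar's middle; z up, y along the bar to its high open end, x across. Slope 0.12 rad (121 mm rise per m of y); top edge 135 mm above the bench at y = 0. A hung hanger's origin is 50 mm below the top edge
- rail_load (a point): Point on the bar's top edge near its high end (85 mm up the slope from the middle): a good place to set a hanger down
- rail_stop (a point): Point on the bar's top edge at the face of the stop (220 mm down the slope from the middle): a red plate with black rubber face at the low (-y) end, 50 mm wide, 30 mm higher than the bar. Hangers queue here 64 mm apart; the first one's origin comes to rest about 32 mm from the face
- hanger_1: Roller hanger, 1 of 3 alike (may be absent), 0.3 kg, upright on the bench. Origin: underside centre; z up, y running direction, 120 mm wide in x. Inverted U: cheeks 64 mm long in y, inner gap 16 mm (26 at the flared foot), 2 wheels in it, lowest points at z = 50 mm, ride the bar. Yellow tab on top, 10 mm thick in x, 32 in y, z = 72 to 104 mm, to pinch across x. Blue pocket at x = -40 and +40 mm
- hanger_1_pocket_a (a point): Centre of the inner floor of that hanger's pocket at x = -40 mm: open square, 34 x 34 mm inside, wall 3 mm, 33 mm deep, floor 3 mm above the hanger's underside. Hung on the bar the hanger leans with the slope and up to 0.15 rad sideways, more so with a vial on one side only; either way round on the bar will do
- hanger_1_pocket_b (a point): Centre of the inner floor of that hanger's pocket at x = +40 mm: open square, 34 x 34 mm inside, wall 3 mm, 33 mm deep, floor 3 mm above the hanger's underside. Hung on the bar the hanger leans with the slope and up to 0.15 rad sideways, more so with a vial on one side only; either way round on the bar will do
- hanger_2: Roller hanger, 1 of 3 alike (may be absent), 0.3 kg, upright on the bench. Origin: underside centre; z up, y running direction, 120 mm wide in x. Inverted U: cheeks 64 mm long in y, inner gap 16 mm (26 at the flared foot), 2 wheels in it, lowest points at z = 50 mm, ride the bar. Yellow tab on top, 10 mm thick in x, 32 in y, z = 72 to 104 mm, to pinch across x. Blue pocket at x = -40 and +40 mm
- hanger_2_pocket_a (a point): Centre of the inner floor of that hanger's pocket at x = -40 mm: open square, 34 x 34 mm inside, wall 3 mm, 33 mm deep, floor 3 mm above the hanger's underside. Hung on the bar the hanger leans with the slope and up to 0.15 rad sideways, more so with a vial on one side only; either way round on the bar will do
- hanger_2_pocket_b (a point): Centre of the inner floor of that hanger's pocket at x = +40 mm: open square, 34 x 34 mm inside, wall 3 mm, 33 mm deep, floor 3 mm above the hanger's underside. Hung on the bar the hanger leans with the slope and up to 0.15 rad sideways, more so with a vial on one side only; either way round on the bar will do
- hanger_3: Roller hanger, 1 of 3 alike (may be absent), 0.3 kg, upright on the bench. Origin: underside centre; z up, y running direction, 120 mm wide in x. Inverted U: cheeks 64 mm long in y, inner gap 16 mm (26 at the flared foot), 2 wheels in it, lowest points at z = 50 mm, ride the bar. Yellow tab on top, 10 mm thick in x, 32 in y, z = 72 to 104 mm, to pinch across x. Blue pocket at x = -40 and +40 mm
- hanger_3_pocket_a (a point): Centre of the inner floor of that hanger's pocket at x = -40 mm: open square, 34 x 34 mm inside, wall 3 mm, 33 mm deep, floor 3 mm above the hanger's underside. Hung on the bar the hanger leans with the slope and up to 0.15 rad sideways, more so with a vial on one side only; either way round on the bar will do
- hanger_3_pocket_b (a point): Centre of the inner floor of that hanger's pocket at x = +40 mm: open square, 34 x 34 mm inside, wall 3 mm, 33 mm deep, floor 3 mm above the hanger's underside. Hung on the bar the hanger leans with the slope and up to 0.15 rad sideways, more so with a vial on one side only; either way round on the bar will do
- vial_1: One of up to four identical glass flux vials (may be absent), 27 mm diameter, 68 mm tall with its pale screw cap, 34 g, standing upright on the bench at first. Origin: centre of its underside; z up. The glass body is 26 mm thick up to z = 54 mm, the cap 21 mm thick from there up; standing in a pocket, the vial shows above the rim from its own z = 33 mm up, so grip it near the top of the glass
- vial_2: One of up to four identical glass flux vials (may be absent), 27 mm diameter, 68 mm tall with its pale screw cap, 34 g, standing upright on the bench at first. Origin: centre of its underside; z up. The glass body is 26 mm thick up to z = 54 mm, the cap 21 mm thick from there up; standing in a pocket, the vial shows above the rim from its own z = 33 mm up, so grip it near the top of the glass
- vial_3: One of up to four identical glass flux vials (may be absent), 27 mm diameter, 68 mm tall with its pale screw cap, 34 g, standing upright on the bench at first. Origin: centre of its underside; z up. The glass body is 26 mm thick up to z = 54 mm, the cap 21 mm thick from there up; standing in a pocket, the vial shows above the rim from its own z = 33 mm up, so grip it near the top of the glass
- vial_4: One of up to four identical glass flux vials (may be absent), 27 mm diameter, 68 mm tall with its pale screw cap, 34 g, standing upright on the bench at first. Origin: centre of its underside; z up. The glass body is 26 mm thick up to z = 54 mm, the cap 21 mm thick from there up; standing in a pocket, the vial shows above the rim from its own z = 33 mm up, so grip it near the top of the glass
- solder_spool: Bystander: red spool of solder wire, 63 mm diameter, 42 mm tall, by the parts cabinet; origin under its centre
- heatsink: Bystander: finned grey heatsink 30 x 36 x 22 mm, behind the vials; origin under its centre

How it is judged:
On the way:
1. every hanger present has rolled down the rail and stands, released, at the stop or against the next hanger, while all vials are still on the bench (x of hanger_1 in the frame of rail between -0.02 and 0.02 m and z of hanger_1 in the frame of rail between 0.05 and 0.1 m and angle between each of hanger_1, hanger_2, hanger_3's own z axis and vertical below 0.3 rad and linear speed of each of hanger_1, hanger_2, hanger_3 below 0.03 m/s and y of each of hanger_1, hanger_2, hanger_3 in the frame of rail below -0.03 m and (y of hanger_1 in the frame of rail below -0.165 m or distance between hanger_1 and hanger_2 below 0.075 m or distance between hanger_1 and hanger_3 below 0.075 m) and x of hanger_2 in the frame of rail between -0.02 and 0.02 m and z of hanger_2 in the frame of rail between 0.05 and 0.1 m and (y of hanger_2 in the frame of rail below -0.165 m or distance between hanger_2 and hanger_1 below 0.075 m or distance between hanger_2 and hanger_3 below 0.075 m) and x of hanger_3 in the frame of rail between -0.02 and 0.02 m and z of hanger_3 in the frame of rail between 0.05 and 0.1 m and (y of hanger_3 in the frame of rail below -0.165 m or distance between hanger_3 and hanger_1 below 0.075 m or distance between hanger_3 and hanger_2 below 0.075 m) and y of any of hanger_1, hanger_2, hanger_3 in the frame of rail below -0.165 m and height (world z) of each of vial_1, vial_2, vial_3, vial_4 below 0.03 m and contact force between the fingers and hanger_1 below 0.3 N and contact force between the fingers and hanger_2 below 0.3 N and contact force between the fingers and hanger_3 below 0.3 N), for 0.3 s.
At the end, for the whole second after the job is handed in: Hangers at rest on the rail (within 20 mm of its line, tilt under 0.30 rad), one at the stop (over 165 mm below the middle), others within 75 mm of a neighbour; each vial in its own pocket, foot within 12 mm of the floor centre, tilt under 0.45 rad, at rest; nothing held (x of hanger_1 in the frame of rail between -0.02 and 0.02 m and z of hanger_1 in the frame of rail between 0.05 and 0.1 m and angle between each of hanger_1, hanger_2, hanger_3's own z axis and vertical below 0.3 rad and linear speed of each of hanger_1, hanger_2, hanger_3, vial_1, vial_2, vial_3, vial_4 below 0.03 m/s and y of each of hanger_1, hanger_2, hanger_3 in the frame of rail below -0.03 m and (y of hanger_1 in the frame of rail below -0.165 m or distance between hanger_1 and hanger_2 below 0.075 m or distance between hanger_1 and hanger_3 below 0.075 m) and x of hanger_2 in the frame of rail between -0.02 and 0.02 m and z of hanger_2 in the frame of rail between 0.05 and 0.1 m and (y of hanger_2 in the frame of rail below -0.165 m or distance between hanger_2 and hanger_1 below 0.075 m or distance between hanger_2 and hanger_3 below 0.075 m) and x of hanger_3 in the frame of rail between -0.02 and 0.02 m and z of hanger_3 in the frame of rail between 0.05 and 0.1 m and (y of hanger_3 in the frame of rail below -0.165 m or distance between hanger_3 and hanger_1 below 0.075 m or distance between hanger_3 and hanger_2 below 0.075 m) and y of any of hanger_1, hanger_2, hanger_3 in the frame of rail below -0.165 m and (distance between vial_1 and hanger_1_pocket_a below 0.012 m or distance between vial_1 and hanger_1_pocket_b below 0.012 m or distance between vial_1 and hanger_2_pocket_a below 0.012 m or distance between vial_1 and hanger_2_pocket_b below 0.012 m or distance between vial_1 and hanger_3_pocket_a below 0.012 m or distance between vial_1 and hanger_3_pocket_b below 0.012 m) and angle between each of vial_1, vial_2, vial_3, vial_4's own z axis and vertical below 0.45 rad and (distance between vial_2 and hanger_1_pocket_a below 0.012 m or distance between vial_2 and hanger_1_pocket_b below 0.012 m or distance between vial_2 and hanger_2_pocket_a below 0.012 m or distance between vial_2 and hanger_2_pocket_b below 0.012 m or distance between vial_2 and hanger_3_pocket_a below 0.012 m or distance between vial_2 and hanger_3_pocket_b below 0.012 m) and (distance between vial_3 and hanger_1_pocket_a below 0.012 m or distance between vial_3 and hanger_1_pocket_b below 0.012 m or distance between vial_3 and hanger_2_pocket_a below 0.012 m or distance between vial_3 and hanger_2_pocket_b below 0.012 m or distance between vial_3 and hanger_3_pocket_a below 0.012 m or distance between vial_3 and hanger_3_pocket_b below 0.012 m) and (distance between vial_4 and hanger_1_pocket_a below 0.012 m or distance between vial_4 and hanger_1_pocket_b below 0.012 m or distance between vial_4 and hanger_2_pocket_a below 0.012 m or distance between vial_4 and hanger_2_pocket_b below 0.012 m or distance between vial_4 and hanger_3_pocket_a below 0.012 m or distance between vial_4 and hanger_3_pocket_b below 0.012 m) and contact force between the fingers and hanger_1 below 0.3 N and contact force between the fingers and hanger_2 below 0.3 N and contact force between the fingers and hanger_3 below 0.3 N and contact force between the fingers and vial_1 below 0.3 N and contact force between the fingers and vial_2 below 0.3 N and contact force between the fingers and vial_3 below 0.3 N and contact force between the fingers and vial_4 below 0.3 N); the robot touches nothing.
It fails at once if a hanger is held or pushed by the fingers on the lower half of the rail instead of rolling down by itself ((x of hanger_1 in the frame of rail between -0.02 and 0.02 m and z of hanger_1 in the frame of rail between 0.04 and 0.1 m and y of hanger_1 in the frame of rail below 0 m and contact force between the fingers and hanger_1 above 8 N) or (x of hanger_2 in the frame of rail between -0.02 and 0.02 m and z of hanger_2 in the frame of rail between 0.04 and 0.1 m and y of hanger_2 in the frame of rail below 0 m and contact force between the fingers and hanger_2 above 8 N) or (x of hanger_3 in the frame of rail between -0.02 and 0.02 m and z of hanger_3 in the frame of rail between 0.04 and 0.1 m and y of hanger_3 in the frame of rail below 0 m and contact force between the fingers and hanger_3 above 8 N)).
It fails at once if a vial is set down hard in a hanger (more than 15 N) ((contact force between vial_1 and hanger_1 above 15 N or contact force between vial_1 and hanger_2 above 15 N or contact force between vial_1 and hanger_3 above 15 N) or (contact force between vial_2 and hanger_1 above 15 N or contact force between vial_2 and hanger_2 above 15 N or contact force between vial_2 and hanger_3 above 15 N) or (contact force between vial_3 and hanger_1 above 15 N or contact force between vial_3 and hanger_2 above 15 N or contact force between vial_3 and hanger_3 above 15 N) or (contact force between vial_4 and hanger_1 above 15 N or contact force between vial_4 and hanger_2 above 15 N or contact force between vial_4 and hanger_3 above 15 N)).
It fails at once if a vial is dropped into a pocket from above (faster than 0.4 m/s) instead of being lowered ((linear speed of vial_1 above 0.4 m/s and ((horizontal distance between vial_1 and hanger_1_pocket_a below 0.02 m and z of vial_1 in the frame of hanger_1 between 0.015 and 0.08 m) or (horizontal distance between vial_1 and hanger_1_pocket_b below 0.02 m and z of vial_1 in the frame of hanger_1 between 0.015 and 0.08 m) or (horizontal distance between vial_1 and hanger_2_pocket_a below 0.02 m and z of vial_1 in the frame of hanger_2 between 0.015 and 0.08 m) or (horizontal distance between vial_1 and hanger_2_pocket_b below 0.02 m and z of vial_1 in the frame of hanger_2 between 0.015 and 0.08 m) or (horizontal distance between vial_1 and hanger_3_pocket_a below 0.02 m and z of vial_1 in the frame of hanger_3 between 0.015 and 0.08 m) or (horizontal distance between vial_1 and hanger_3_pocket_b below 0.02 m and z of vial_1 in the frame of hanger_3 between 0.015 and 0.08 m))) or (linear speed of vial_2 above 0.4 m/s and ((horizontal distance between vial_2 and hanger_1_pocket_a below 0.02 m and z of vial_2 in the frame of hanger_1 between 0.015 and 0.08 m) or (horizontal distance between vial_2 and hanger_1_pocket_b below 0.02 m and z of vial_2 in the frame of hanger_1 between 0.015 and 0.08 m) or (horizontal distance between vial_2 and hanger_2_pocket_a below 0.02 m and z of vial_2 in the frame of hanger_2 between 0.015 and 0.08 m) or (horizontal distance between vial_2 and hanger_2_pocket_b below 0.02 m and z of vial_2 in the frame of hanger_2 between 0.015 and 0.08 m) or (horizontal distance between vial_2 and hanger_3_pocket_a below 0.02 m and z of vial_2 in the frame of hanger_3 between 0.015 and 0.08 m) or (horizontal distance between vial_2 and hanger_3_pocket_b below 0.02 m and z of vial_2 in the frame of hanger_3 between 0.015 and 0.08 m))) or (linear speed of vial_3 above 0.4 m/s and ((horizontal distance between vial_3 and hanger_1_pocket_a below 0.02 m and z of vial_3 in the frame of hanger_1 between 0.015 and 0.08 m) or (horizontal distance between vial_3 and hanger_1_pocket_b below 0.02 m and z of vial_3 in the frame of hanger_1 between 0.015 and 0.08 m) or (horizontal distance between vial_3 and hanger_2_pocket_a below 0.02 m and z of vial_3 in the frame of hanger_2 between 0.015 and 0.08 m) or (horizontal distance between vial_3 and hanger_2_pocket_b below 0.02 m and z of vial_3 in the frame of hanger_2 between 0.015 and 0.08 m) or (horizontal distance between vial_3 and hanger_3_pocket_a below 0.02 m and z of vial_3 in the frame of hanger_3 between 0.015 and 0.08 m) or (horizontal distance between vial_3 and hanger_3_pocket_b below 0.02 m and z of vial_3 in the frame of hanger_3 between 0.015 and 0.08 m))) or (linear speed of vial_4 above 0.4 m/s and ((horizontal distance between vial_4 and hanger_1_pocket_a below 0.02 m and z of vial_4 in the frame of hanger_1 between 0.015 and 0.08 m) or (horizontal distance between vial_4 and hanger_1_pocket_b below 0.02 m and z of vial_4 in the frame of hanger_1 between 0.015 and 0.08 m) or (horizontal distance between vial_4 and hanger_2_pocket_a below 0.02 m and z of vial_4 in the frame of hanger_2 between 0.015 and 0.08 m) or (horizontal distance between vial_4 and hanger_2_pocket_b below 0.02 m and z of vial_4 in the frame of hanger_2 between 0.015 and 0.08 m) or (horizontal distance between vial_4 and hanger_3_pocket_a below 0.02 m and z of vial_4 in the frame of hanger_3 between 0.015 and 0.08 m) or (horizontal distance between vial_4 and hanger_3_pocket_b below 0.02 m and z of vial_4 in the frame of hanger_3 between 0.015 and 0.08 m)))).
It fails at once if the solder spool or the heatsink is moved by more than 30 mm (distance of any of solder_spool, heatsink from where it was at the start of the episode above 0.03 m).
Of hanger_1, hanger_2, hanger_3 only 2 to 3 are there at a start; the rules pass over those that are not, and their reading is None.
Of vial_1, vial_2, vial_3, vial_4 only 3 to 4 are there at a start; the rules pass over those that are not, and their reading is None.
At some moment in a run one of hanger_1, hanger_2, hanger_3 may be knocked a few centimetres aside while the robot is not near it.
It also fails if it takes over 210 s, if anything falls off the work surface, if the arm or the gripper's body presses on something with over 40 N, if the wrist force passes 120 N, or if a joint passes its speed limit or range.

## Working session

There is one attempt and no reset: what is moved stays moved. The work goes in short steps, Python scripts to look and compute and a tool call to move; the robot and the scene stay as the last step left them, time stands still between calls to the robot, and variables do not carry over. Pictures are saved under pics/ and viewed, at most 14 in all, crops included, and the job is handed in when it is done.

Besides the shell and the picture viewer there is one more tool, called after "Emit:" as name(argument=value, ...) on one line, values as JSON. drive_tool: Moves the arm, as the interface text tells. Shifts and turns lie within -1 to 1; 1 stands for 300 mm of shift or pi rad of turn. Its arguments: {"type":"object","properties":{"targets":{"type":"array"},"newtons":{"type":"number"}},"required":["targets"]}

```bash
mkdir -p pics
cat > h.py <<'E'
import numpy as np, cv2
from workcell import robot, optics, finder
def save(p,n): cv2.imwrite(f'pics/{n}.png',cv2.cvtColor(p['image'],cv2.COLOR_RGB2BGR))
def ray(p,xy):
    K=np.array([[p['fx'],0,p['cx']],[0,p['fy'],p['cy']],[0,0,1.]])
    u=cv2.undistortPoints(np.array([[xy]],float),K,np.array(p['dist'],float))[0,0]
    T=np.array(p['cam_to_world']); d=T[:3,:3]@np.array([u[0],u[1],1]); return T[:3,3],d/np.linalg.norm(d)
def atz(p,xy,z):
    o,d=ray(p,xy); return (o+d*(z-o[2])/d[2]).round(4)
def proj(p,P):
    T=np.linalg.inv(np.array(p['cam_to_world'])); K=np.array([[p['fx'],0,p['cx']],[0,p['fy'],p['cy']],[0,0,1.]])
    r=cv2.projectPoints(np.array(P,float).reshape(-1,1,3),cv2.Rodrigues(T[:3,:3])[0],T[:3,3],K,np.array(p['dist'],float))[0]
    return r[:,0].round(1)
def tri(pa,a,pb,b):
    o1,d1=ray(pa,a);o2,d2=ray(pb,b)
    A=np.stack([d1,-d2],1);s=np.linalg.lstsq(A,o2-o1,rcond=None)[0]
    q1=o1+s[0]*d1;q2=o2+s[1]*d2;return ((q1+q2)/2).round(4),np.linalg.norm(q1-q2).round(4)
def st():
    s=robot.get_state(); print('t',round(s['clock'],2),'p',np.round(s['position'],4),'F',np.round(s['ft_force'],1),'op',round(s['opening'],4),'g',round(s['grip_force'],1)); print(np.round(s['ee_rot'],3).tolist(),np.round(s['joints'],2)); return s
E
python3 - <<'E'
from h import *
st()
P={n:optics.capture(n) for n in('scene','top','wrist')}
for n,p in P.items():
    save(p,n+'0'); print(n,np.round(p['cam_to_world'],3).tolist(),p['fx'])
    for q,z in(('rail',0),('rail_load',.145),('rail_stop',.108),('hanger_1',0),('hanger_1_pocket_a',.003),('vial_1',0),('solder_spool',0),('heatsink',0)):
        for r in finder.tip_of(p,q): print(q,round(r['conf'],2),np.round(r['xy'],0),atz(p,r['xy'],z))
E
```

```text
t 0.0 p [0.1697 0.5229 0.2446] F [-0.6  0.3 -0.6] op 0.0854 g 0.0
[[-0.951, 0.309, -0.0], [0.309, 0.951, -0.001], [-0.0, -0.001, -1.0]] [ 1.26  0.09  0.18  1.66 -0.    1.57]
scene [[0.468, -0.457, 0.756, -0.293], [-0.884, -0.26, 0.39, -0.435], [0.018, -0.851, -0.525, 0.668], [0.0, 0.0, 0.0, 1.0]] 434.0525261802848
rail 0.96 [266. 237.] [0.5907 0.2009 0.    ]
rail_load 0.56 [234. 188.] [0.5679 0.2871 0.145 ]
rail_stop 0.83 [332. 220.] [ 0.6011 -0.0041  0.108 ]
hanger_1 0.94 [270. 282.] [0.4165 0.0708 0.    ]
vial_1 0.82 [380. 302.] [ 0.4771 -0.1968  0.    ]
vial_1 0.58 [406. 338.] [ 0.3938 -0.2902  0.    ]
vial_1 0.56 [421. 313.] [ 0.489  -0.2939  0.    ]
solder_spool 0.67 [454. 310.] [ 0.535  -0.3587  0.    ]
solder_spool 0.16 [263. 236.] [0.5919 0.2147 0.    ]
heatsink 0.53 [457. 292.] [ 0.6065 -0.351   0.    ]
heatsink 0.23 [384. 301.] [ 0.4877 -0.2053  0.    ]
top [[0.025, -0.996, 0.091, 0.381], [-1.0, -0.026, -0.006, -0.012], [0.008, -0.091, -0.996, 1.244], [0.0, 0.0, 0.0, 1.0]] 527.7041521551497
rail 0.8 [226. 199.] [0.591 0.21  0.   ]
rail_load 0.84 [174. 187.] [0.5908 0.2961 0.145 ]
rail_load 0.53 [439. 251.] [ 0.4682 -0.2683  0.145 ]
rail_stop 0.72 [314. 187.] [ 0.6047 -0.0023  0.108 ]
hanger_1 0.72 [224. 274.] [0.4108 0.206  0.    ]
hanger_1 0.67 [280. 276.] [0.4116 0.0732 0.    ]
vial_1 0.69 [436. 251.] [ 0.4793 -0.2961  0.    ]
vial_1 0.66 [430. 291.] [ 0.3841 -0.2805  0.    ]
vial_1 0.45 [394. 248.] [ 0.4846 -0.1946  0.    ]
solder_spool 0.62 [460. 227.] [ 0.5392 -0.3522  0.    ]
solder_spool 0.45 [286. 257.] [0.4565 0.0613 0.    ]
heatsink 0.66 [456. 197.] [ 0.612  -0.3434  0.    ]
heatsink 0.61 [226. 200.] [0.5891 0.2099 0.    ]
wrist [[0.31, 0.9, 0.306, 0.091], [0.951, -0.293, -0.099, 0.549], [0.0, 0.322, -0.947, 0.374], [0.0, 0.0, 0.0, 1.0]] 367.8112215165938
```

```bash
cd pics; python3 -c "
import cv2,numpy as np
a=[cv2.imread(n+'0.png') for n in('scene','top','wrist')]
cv2.imwrite('m0.png',cv2.resize(np.vstack([np.hstack(a[:2]),np.hstack([a[2],a[2]*0])]),(800,600),interpolation=cv2.INTER_AREA))"
```

```text
(no output)
```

View pics/top0.png

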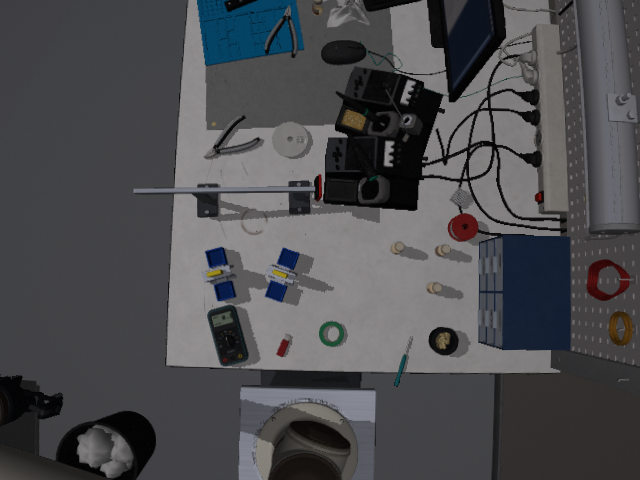

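View pics/scene0.png

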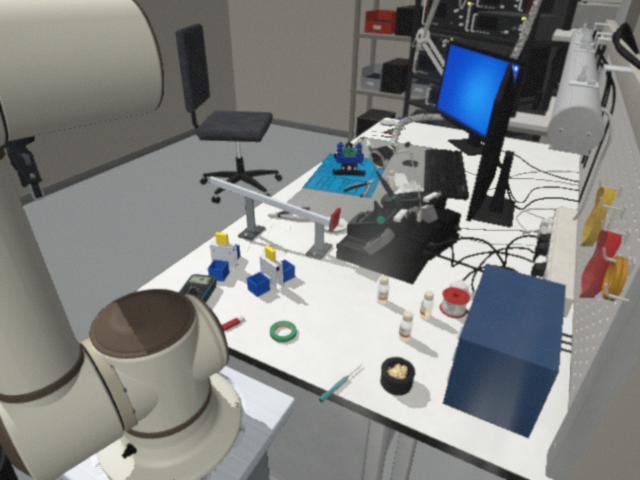

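Top view: the rail runs from (134,191), its high end, to the stop at (318,187). There are two hangers, at (219,272) and (282,274), and three vials, at (397,247), (442,250) and (433,287). The networks agree with this, and the scene view shows the same.

```bash
cat >> h.py <<'E'
from scipy.spatial.transform import Rotation as R
def blobs(p,kind,amin=15):
    h=cv2.cvtColor(p['image'],cv2.COLOR_RGB2HSV)
    lo,hi={'yellow':((20,140,90),(35,255,255)),'blue':((110,200,50),(125,255,255))}[kind]
    n,l,s,c=cv2.connectedComponentsWithStats(cv2.inRange(h,lo,hi))
    out=[]
    for i in range(1,n):
        if s[i,4]>=amin:
            ys,xs=np.where(l==i); q=cv2.minAreaRect(np.stack([xs,ys],1).astype(np.float32))
            out.append((c[i].round(1).tolist(),int(s[i,4]),np.round(cv2.boxPoints(q),0).tolist()))
    return out
def toolR(ydir,tiltz=(0,0,-1)):
    z=np.array(tiltz,float);z/=np.linalg.norm(z);y=np.array(ydir,float);y-=z*(y@z);y/=np.linalg.norm(y)
    return np.stack([np.cross(y,z),y,z],1)
def plan(pos,Rt,s=None):
    s=s or robot.get_state(); R0=np.array(s['ee_rot']);d=R0.T@(np.array(pos)-np.array(s['position']))
    best=min((R.from_matrix(R0.T@Rt@D).as_rotvec() for D in(np.eye(3),np.diag([-1,-1,1.]))),key=np.linalg.norm)
    print('PLAN t',(d/.3).round(4),'a',(best/np.pi).round(4),'mm',(d*1e3).round(0),'deg',np.degrees(best).round(1))
E
python3 - <<'E'
from h import *
pt=optics.capture('top');ps=optics.capture('scene')
for k in('yellow','blue'):
  for n,p in(('top',pt),('scene',ps)):
    for b in blobs(p,k):
        if b[1]<600: print(k,n,b[0],b[1],b[2],atz(p,b[0],.1 if k=='yellow' else .036))
E=lambda p,q:[(round(r['conf'],2),r['xy']) for r in finder.tip_of(p,q)]
for q in('rail','rail_load','rail_stop'):
    print(q,tri(pt,E(pt,q)[0][1],ps,E(ps,q)[0][1]))
# bar centre per column in top pic
g=cv2.cvtColor(pt['image'],cv2.COLOR_RGB2GRAY).astype(float)
for c in range(140,311,15): print(c,g[180:200,c].astype(int).tolist())
im=cv2.cvtColor(pt['image'],cv2.COLOR_RGB2BGR)[170:310,125:325]; cv2.imwrite('pics/c1.png',cv2.resize(im,(800,560),interpolation=cv2.INTER_CUBIC))
E
```

```text
yellow top [213.5, 272.8] 62 [[206.0, 272.0], [220.0, 269.0], [221.0, 273.0], [207.0, 277.0]] [0.4112 0.2125 0.1   ]
yellow top [279.3, 273.3] 58 [[272.0, 273.0], [273.0, 269.0], [286.0, 274.0], [285.0, 278.0]] [0.4141 0.0691 0.1   ]
yellow scene [607.2, 195.5] 167 [[596.0, 200.0], [601.0, 187.0], [615.0, 191.0], [611.0, 205.0]] [ 1.1751 -0.6645  0.1   ]
yellow scene [593.9, 221.5] 397 [[579.0, 240.0], [597.0, 198.0], [611.0, 204.0], [593.0, 246.0]] [ 0.9661 -0.6251  0.1   ]
yellow scene [221.2, 237.9] 115 [[216.0, 232.0], [227.0, 232.0], [227.0, 243.0], [216.0, 243.0]] [0.3995 0.1996 0.1   ]
yellow scene [270.0, 252.9] 102 [[266.0, 246.0], [274.0, 246.0], [274.0, 260.0], [266.0, 260.0]] [0.4032 0.0581 0.1   ]
blue top [216.9, 257.2] 216 [[206.0, 251.0], [222.0, 247.0], [225.0, 263.0], [209.0, 267.0]] [0.449  0.2187 0.036 ]
blue top [288.3, 258.3] 249 [[277.0, 263.0], [283.0, 248.0], [298.0, 253.0], [293.0, 269.0]] [0.4508 0.054  0.036 ]
blue top [224.9, 290.2] 235 [[214.0, 284.0], [230.0, 281.0], [234.0, 297.0], [218.0, 300.0]] [0.3738 0.1972 0.036 ]
blue top [276.1, 290.8] 257 [[26
[... 947 characters left out ...]
8, 27, 26, 28, 27]
215 [142, 141, 140, 93, 47, 38, 37, 76, 115, 124, 126, 84, 50, 40, 38, 38, 38, 38, 39, 25]
230 [141, 140, 140, 141, 142, 141, 142, 121, 118, 121, 123, 71, 46, 112, 140, 140, 139, 138, 138, 136]
245 [141, 142, 141, 141, 141, 139, 139, 119, 117, 120, 118, 58, 44, 115, 141, 139, 139, 140, 140, 141]
260 [140, 140, 141, 141, 141, 142, 141, 108, 116, 118, 114, 47, 52, 141, 141, 142, 142, 142, 141, 142]
275 [140, 139, 141, 140, 140, 138, 100, 113, 116, 119, 110, 44, 59, 140, 139, 138, 137, 140, 139, 141]
290 [137, 58, 39, 40, 38, 37, 42, 116, 117, 120, 108, 44, 43, 39, 38, 37, 38, 38, 38, 38]
305 [96, 36, 38, 39, 38, 39, 58, 120, 118, 119, 106, 43, 41, 36, 37, 36, 23, 23, 25, 24]
```

View pics/c1.png

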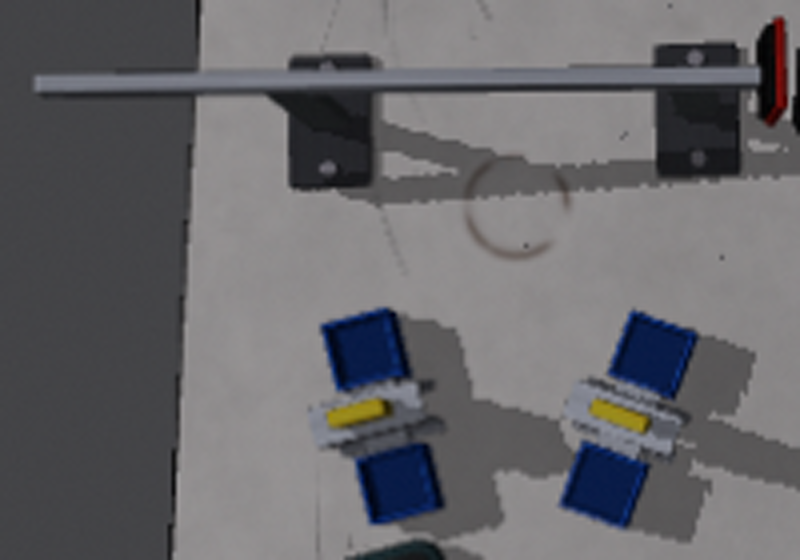

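The crop shows the bar's light top face, the two hangers (A left, B right) with their tabs well visible, and the stop at the right. Blob and network positions agree.

Run:
```python
from h import *
pt=optics.capture('top')
g=cv2.cvtColor(pt['image'],cv2.COLOR_RGB2GRAY)
pts=[]
for c,r in((140,190.3),(200,189.3),(245,188.8),(305,188.7),(134,190.4),(318,187.5)):
    y=0
    for _ in range(6):
        P=atz(pt,(c,r),.135+.121*y); y=P[1]-.2055
    print(c,P)
s=st()
plan([.4137,.068,.2],toolR([.946,-.324,0]),s)
plan([.4112,.210,.2],toolR([.961,.275,0]),s)
```

```text
140 [0.5799 0.3679 0.1547]
200 [0.5873 0.2419 0.1394]
245 [0.5926 0.1469 0.1279]
305 [0.5989 0.0182 0.1123]
134 [0.5792 0.3805 0.1562]
318 [ 0.603  -0.01    0.1089]
t 1.8 p [0.1698 0.5231 0.2453] F [-0.4  1.   0.1] op 0.0859 g 0.0
[[-0.951, 0.309, 0.0], [0.309, 0.951, 0.0], [0.0, 0.0, -1.0]] [1.26 0.09 0.18 1.66 0.   1.57]
PLAN t [-1.2417 -1.1921  0.151 ] a [ 0.      0.     -0.4949] mm [-373. -358.   45.] deg [  0.    0.  -89.1]
PLAN t [-1.0877 -0.7444  0.151 ] a [ 0.     -0.      0.3114] mm [-326. -223.   45.] deg [ 0. -0. 56.]
```

Emit:
drive_tool(targets=[{"tx":-0.544,"ty":-0.372,"az":0.156,"fingers":60},{"tx":-0.544,"ty":-0.372,"az":0.156,"fingers":60},{"tx":-0.544,"ty":-0.372,"az":0.156,"fingers":60},{"tx":-0.544,"ty":-0.372,"az":0.156,"fingers":60},{"tx":-0.544,"ty":-0.372,"az":0.156,"fingers":60}], newtons=40)

```text
schema error: expected keys tx, ty, tz, ax, ay, az, fingers
```

Emit:
drive_tool(targets=[{"tx":-0.655,"ty":-0.073,"az":0.155,"fingers":60},{"tx":-0.655,"ty":-0.073,"az":0.155,"fingers":60},{"tx":-0.655,"ty":-0.073,"az":0.155,"fingers":60},{"tx":-0.655,"ty":-0.073,"az":0.155,"fingers":60},{"tx":-0.655,"ty":-0.073,"az":0.155,"fingers":60}])

```text
schema error: expected keys tx, ty, tz, ax, ay, az, fingers
```

```bash
cat >> h.py <<'E'
def tabpose(p,near,z=.104):
    """tab top centre and hanger x-axis from yellow blob nearest the projected point; pockets for yaw"""
    out={}
    u=proj(p,[near])[0]
    y=[b for b in blobs(p,'yellow') if np.hypot(*(np.array(b[0])-u))<150]
    for b in y:
        q=[atz(p,c,z)[:2] for c in b[2]]; print('yellow',b[0],b[1],'top-plane corners',np.round(q,4).tolist())
    for b in blobs(p,'blue',100): print('blue',b[0],b[1],atz(p,b[0],.036))
E
python3 - <<'E'
from h import *
s=st(); p=optics.capture('wrist'); save(p,'w1'); tabpose(p,[.411,.21,.1])
t=optics.capture('top')
for b in blobs(t,'yellow')+blobs(t,'blue'): 
    if b[1]<600: print(b[0],b[1])
E
```

```text
t 1.8 p [0.1698 0.5231 0.2453] F [-0.4  1.   0.1] op 0.0859 g 0.0
[[-0.951, 0.309, 0.0], [0.309, 0.951, 0.0], [0.0, 0.0, -1.0]] [1.26 0.09 0.18 1.66 0.   1.57]
[213.5, 272.8] 62
[279.3, 273.3] 58
[216.8, 257.3] 214
[288.3, 258.3] 250
[225.0, 290.2] 237
[276.1, 290.7] 258
```

View pics/w1.png

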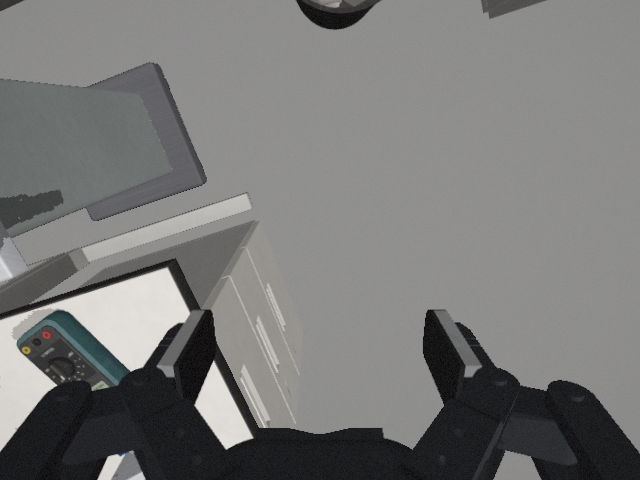

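The moves were refused because every key is required, so the arm hasn't moved. The picture still shows the start view: the fingers at (190,360) and (450,360), and the bench corner at lower left.

Emit:
drive_tool(targets=[{"tx":-0.544,"ty":-0.372,"tz":0,"ax":0,"ay":0,"az":0.156,"fingers":60},{"tx":-0.544,"ty":-0.372,"tz":0,"ax":0,"ay":0,"az":0.156,"fingers":60},{"tx":-0.544,"ty":-0.372,"tz":0,"ax":0,"ay":0,"az":0.156,"fingers":60},{"tx":-0.544,"ty":-0.372,"tz":0,"ax":0,"ay":0,"az":0.156,"fingers":60},{"tx":-0.544,"ty":-0.372,"tz":0,"ax":0,"ay":0,"az":0.156,"fingers":60}], newtons=40)

```text
clock: 2.32
position: [0.2916, 0.3644, 0.2455]
ee_rot: [[-0.688, 0.725, 0.001], [0.725, 0.688, 0.0], [-0.0, 0.0, -1.0]]
ft_force: [0.7, 0.2, -0.1]
opening: 0.0512
grip_force: 0.0
```

Emit:
drive_tool(targets=[{"tx":-0.655,"ty":-0.073,"tz":0,"ax":0,"ay":0,"az":0.155,"fingers":60},{"tx":-0.655,"ty":-0.073,"tz":0,"ax":0,"ay":0,"az":0.155,"fingers":60},{"tx":-0.655,"ty":-0.073,"tz":0,"ax":0,"ay":0,"az":0.155,"fingers":60},{"tx":-0.655,"ty":-0.073,"tz":0,"ax":0,"ay":0,"az":0.155,"fingers":60},{"tx":-0.655,"ty":-0.073,"tz":0,"ax":0,"ay":0,"az":0.155,"fingers":60}])

```text
clock: 2.73
position: [0.4124, 0.2074, 0.2455]
ee_rot: [[-0.269, 0.963, 0.001], [0.963, 0.269, 0.0], [-0.0, 0.001, -1.0]]
ft_force: [0.8, 1.0, 0.6]
opening: 0.0513
grip_force: 0.0
```

Run:
```python
from h import *
s=st(); p=optics.capture('wrist'); save(p,'w2'); tabpose(p,[.411,.21,.1])
plan([.4112,.21,.09],toolR([.961,.275,0]),s)
```

```text
t 2.73 p [0.4124 0.2074 0.2455] F [0.8 1.  0.6] op 0.0513 g 0.0
[[-0.269, 0.963, 0.001], [0.963, 0.269, 0.0], [-0.0, 0.001, -1.0]] [ 0.47 -0.12 -0.03  1.66 -0.    1.77]
yellow [319.2, 217.7] 529 top-plane corners [[0.4013, 0.2306], [0.4099, 0.233], [0.4196, 0.1988], [0.4106, 0.1963]]
yellow [280.2, 361.7] 668 top-plane corners [[0.3976, 0.0602], [0.4124, 0.1046], [0.4268, 0.097], [0.4132, 0.052]]
PLAN t [ 0.0094 -0.0019  0.5184] a [ 0.0002  0.0001 -0.0022] mm [  3.  -1. 156.] deg [ 0.   0.  -0.4]
```

View pics/w2.png

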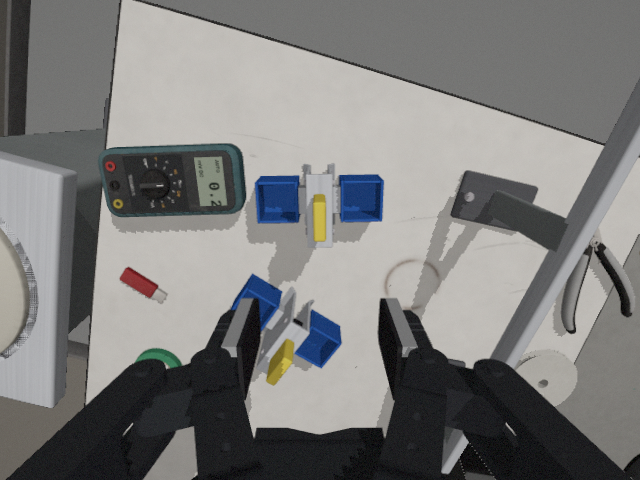

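The wrist view shows hanger A's tab at (319,217), aligned with the jaws. Hanger B's tab is at (280,362). Going down to grip A.

Emit:
drive_tool(targets=[{"tx":0.016,"ty":-0.003,"tz":0.13,"ax":0,"ay":0,"az":0,"fingers":60},{"tx":0.016,"ty":-0.003,"tz":0.26,"ax":0,"ay":0,"az":0,"fingers":60},{"tx":0.016,"ty":-0.003,"tz":0.39,"ax":0,"ay":0,"az":0,"fingers":60},{"tx":0.016,"ty":-0.003,"tz":0.47,"ax":0,"ay":0,"az":0,"fingers":60},{"tx":0.016,"ty":-0.003,"tz":0.518,"ax":0,"ay":0,"az":0,"fingers":60}])

```text
clock: 3.2
position: [0.4074, 0.2135, 0.0864]
ee_rot: [[-0.276, 0.961, -0.004], [0.961, 0.276, -0.002], [-0.001, -0.004, -1.0]]
ft_force: [-0.7, -0.2, 0.9]
opening: 0.0513
grip_force: 0.0
```

Emit:
drive_tool(targets=[{"tx":0,"ty":0,"tz":0,"ax":0,"ay":0,"az":0,"fingers":0},{"tx":0,"ty":0,"tz":0,"ax":0,"ay":0,"az":0,"fingers":0},{"tx":0,"ty":0,"tz":0,"ax":0,"ay":0,"az":0,"fingers":0},{"tx":0,"ty":0,"tz":0,"ax":0,"ay":0,"az":0,"fingers":0},{"tx":0,"ty":0,"tz":0,"ax":0,"ay":0,"az":0,"fingers":0}], newtons=50)

```text
clock: 3.62
position: [0.4099, 0.2148, 0.0914]
ee_rot: [[-0.276, 0.961, 0.003], [0.961, 0.276, 0.001], [0.001, 0.003, -1.0]]
ft_force: [2.8, 0.1, 3.1]
opening: 0.009
grip_force: 54.5
```

Emit:
drive_tool(targets=[{"tx":0,"ty":0,"tz":-0.1,"ax":0,"ay":0,"az":0,"fingers":0},{"tx":0,"ty":0,"tz":-0.22,"ax":0,"ay":0,"az":0,"fingers":0},{"tx":0,"ty":0,"tz":-0.35,"ax":0,"ay":0,"az":0,"fingers":0},{"tx":0,"ty":0,"tz":-0.48,"ax":0,"ay":0,"az":0,"fingers":0},{"tx":0,"ty":0,"tz":-0.6,"ax":0,"ay":0,"az":0,"fingers":0}])

```text
clock: 4.03
position: [0.4086, 0.2142, 0.2726]
ee_rot: [[-0.276, 0.961, 0.001], [0.961, 0.276, 0.001], [0.0, 0.001, -1.0]]
ft_force: [1.5, 1.8, -3.1]
opening: 0.0089
grip_force: 53.7
```

```bash
cat >> h.py <<'E'
RX=np.array([1,.0543,0]);RX/=np.linalg.norm(RX)
RN=np.array([.12*.054,-.1197,.9928])
def railpt(y,dz=0): # point over bar centre line, dz above its top edge
    return np.array([.5841-.0543*(y-.29),y,.135+.1206*(y-.206)+dz])
def loadpose(lift,y=.290): # TCP (40 mm above hanger origin+50) along hanger normal
    return railpt(y)+RN*(.04+lift)
E
python3 - <<'E'
from h import *
s=st(); plan(loadpose(.08),toolR(RX,-RN),s)
E
```

```text
t 4.03 p [0.4086 0.2142 0.2726] F [ 1.5  1.8 -3.1] op 0.0089 g 53.7
[[-0.276, 0.961, 0.001], [0.961, 0.276, 0.001], [0.0, 0.001, -1.0]] [ 0.48 -0.11  0.03  1.71  0.    1.77]
PLAN t [0.0346 0.6212 0.0285] a [-0.004   0.038   0.0718] mm [ 10. 186.   9.] deg [-0.7  6.8 12.9]
```

Emit:
drive_tool(targets=[{"tx":0.008,"ty":0.12,"tz":-0.01,"ax":0,"ay":0.01,"az":0.016,"fingers":0},{"tx":0.016,"ty":0.25,"tz":-0.01,"ax":0,"ay":0.018,"az":0.032,"fingers":0},{"tx":0.024,"ty":0.38,"tz":0,"ax":-0.002,"ay":0.027,"az":0.05,"fingers":0},{"tx":0.03,"ty":0.51,"tz":0.01,"ax":-0.003,"ay":0.034,"az":0.066,"fingers":0},{"tx":0.0346,"ty":0.621,"tz":0.0285,"ax":-0.004,"ay":0.038,"az":0.0718,"fingers":0}])

```text
clock: 4.45
position: [0.5874, 0.2761, 0.2615]
ee_rot: [[-0.05, 0.999, -0.006], [0.991, 0.051, 0.121], [0.121, -0.0, -0.993]]
ft_force: [-0.0, -0.2, -2.0]
opening: 0.009
grip_force: 53.7
```

Emit:
drive_tool(targets=[{"tx":0,"ty":0,"tz":0,"ax":0,"ay":0,"az":0,"fingers":0},{"tx":0,"ty":0,"tz":0,"ax":0,"ay":0,"az":0,"fingers":0},{"tx":0,"ty":0,"tz":0,"ax":0,"ay":0,"az":0,"fingers":0}])

```text
clock: 4.7
position: [0.5849, 0.2756, 0.2611]
ee_rot: [[-0.054, 0.999, -0.008], [0.991, 0.054, 0.119], [0.119, -0.002, -0.993]]
ft_force: [-0.2, -0.2, -2.9]
opening: 0.0086
grip_force: 53.6
```

Run:
```python
from h import *
s=st(); plan(loadpose(.08),toolR(RX,-RN),s);plan(loadpose(-.001),toolR(RX,-RN),s)
w=optics.capture('wrist'); save(w,'w3'); 
print(proj(w,[railpt(y) for y in(.36,.33,.30,.25,.1)]))
t=optics.capture('scene')
a=w['image']; b=t['image'][120:300,130:370]; b=cv2.resize(b,(640,480),interpolation=cv2.INTER_CUBIC)
cv2.imwrite('pics/m3.png',cv2.cvtColor(cv2.resize(np.vstack([a,b]),(450,600),interpolation=cv2.INTER_AREA)[:, :],cv2.COLOR_RGB2BGR))
```

```text
t 4.7 p [0.5849 0.2756 0.2611] F [-0.2 -0.2 -2.9] op 0.0086 g 53.6
[[-0.054, 0.999, -0.008], [0.991, 0.054, 0.119], [0.119, -0.002, -0.993]] [0.39 0.3  0.44 1.68 0.11 1.91]
PLAN t [ 0.0014 -0.0001 -0.0104] a [-0.0006  0.0003 -0.0001] mm [ 0. -0. -3.] deg [-0.1  0.1 -0. ]
PLAN t [0.0016 0.0005 0.2596] a [-0.0006  0.0003 -0.0001] mm [ 0.  0. 78.] deg [-0.1  0.1 -0. ]
[[319.4 133.3]
 [319.4 179.9]
 [319.5 223.3]
 [319.5 288.7]
 [319.7 443. ]]
```

View pics/m3.png

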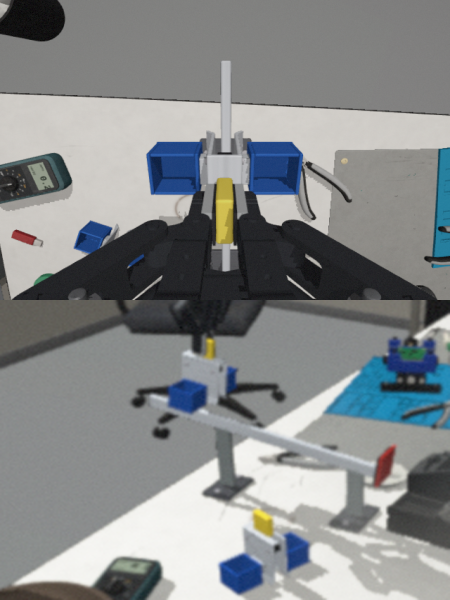

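The upper picture is the wrist view. The rail is at column 320 of 640, right under the hanger's slot. The lower one confirms that hanger A hangs above the high end. Lowering.

Emit:
drive_tool(targets=[{"tx":0.001,"ty":0,"tz":0.08,"ax":0,"ay":0,"az":0,"fingers":0},{"tx":0.001,"ty":0,"tz":0.15,"ax":0,"ay":0,"az":0,"fingers":0},{"tx":0.001,"ty":0,"tz":0.21,"ax":0,"ay":0,"az":0,"fingers":0},{"tx":0.001,"ty":0,"tz":0.24,"ax":0,"ay":0,"az":0,"fingers":0},{"tx":0.001,"ty":0,"tz":0.248,"ax":0,"ay":0,"az":0,"fingers":0}])

```text
clock: 5.22
position: [0.5834, 0.2848, 0.1869]
ee_rot: [[-0.054, 0.999, -0.008], [0.991, 0.055, 0.119], [0.119, -0.002, -0.993]]
ft_force: [-0.3, 0.6, -3.8]
opening: 0.0092
grip_force: 53.6
```

Emit:
drive_tool(targets=[{"tx":0,"ty":0,"tz":0.005,"ax":0,"ay":0,"az":0,"fingers":0},{"tx":0,"ty":0,"tz":0.01,"ax":0,"ay":0,"az":0,"fingers":0},{"tx":0,"ty":0,"tz":0.01,"ax":0,"ay":0,"az":0,"fingers":0}])

```text
clock: 5.47
position: [0.5848, 0.2854, 0.1859]
ee_rot: [[-0.054, 0.999, -0.006], [0.991, 0.054, 0.12], [0.12, 0.001, -0.993]]
ft_force: [-0.9, 0.4, -2.6]
opening: 0.0088
grip_force: 53.6
```

Emit:
drive_tool(targets=[{"tx":0,"ty":0,"tz":0.004,"ax":0,"ay":0,"az":0,"fingers":0},{"tx":0,"ty":0,"tz":0.008,"ax":0,"ay":0,"az":0,"fingers":0},{"tx":0,"ty":0,"tz":0.008,"ax":0,"ay":0,"az":0,"fingers":0}])

```text
clock: 5.72
position: [0.585, 0.2856, 0.1848]
ee_rot: [[-0.054, 0.999, -0.004], [0.991, 0.054, 0.121], [0.121, 0.002, -0.993]]
ft_force: [-3.2, -2.5, 8.0]
opening: 0.009
grip_force: 55.4
```

Contact on the bar at 8 N. Letting go.

Emit:
drive_tool(targets=[{"tx":0,"ty":0,"tz":0,"ax":0,"ay":0,"az":0,"fingers":50},{"tx":0,"ty":0,"tz":0,"ax":0,"ay":0,"az":0,"fingers":50},{"tx":0,"ty":0,"tz":-0.02,"ax":0,"ay":0,"az":0,"fingers":50},{"tx":0,"ty":0,"tz":-0.12,"ax":0,"ay":0,"az":0,"fingers":50},{"tx":0,"ty":0,"tz":-0.25,"ax":0,"ay":0,"az":0,"fingers":60}])

```text
clock: 6.13
position: [0.584, 0.2763, 0.2546]
ee_rot: [[-0.053, 0.998, -0.013], [0.992, 0.055, 0.117], [0.118, -0.006, -0.993]]
ft_force: [0.0, -0.2, 1.1]
opening: 0.0511
grip_force: 0.0
```

Run:
```python
from h import *
s=st()
for i in range(3):
  t=optics.capture('top')
  for b in blobs(t,'yellow')+blobs(t,'blue'): 
    if b[1]<600: print(b[0],b[1],end=' ')
  print()
plan([.4137,.069,.2],toolR([.946,-.324,0]),s)
save(t,'t4');im=cv2.cvtColor(t['image'],cv2.COLOR_RGB2BGR)[160:310,120:330]; cv2.imwrite('pics/c4.png',cv2.resize(im,(800,570)))
```

```text
t 6.13 p [0.584  0.2763 0.2546] F [ 0.  -0.2  1.1] op 0.0511 g 0.0
[[-0.053, 0.998, -0.013], [0.992, 0.055, 0.117], [0.118, -0.006, -0.993]] [0.39 0.3  0.43 1.67 0.11 1.91]
[182.6, 184.3] 42 [279.3, 273.3] 58 [186.5, 174.1] 235 [191.7, 205.5] 36 [288.2, 258.3] 251 [276.1, 290.7] 259 
[182.5, 184.4] 48 [279.3, 273.3] 58 [187.3, 173.8] 209 [192.1, 207.2] 64 [288.3, 258.3] 249 [276.1, 290.7] 258 
[183.4, 184.3] 55 [279.3, 273.3] 58 [187.5, 174.1] 237 [192.6, 207.7] 75 [288.3, 258.4] 248 [276.1, 290.7] 258 
PLAN t [-0.6761 -0.6034  0.1069] a [-0.0092 -0.0367  0.1221] mm [-203. -181.   32.] deg [-1.7 -6.6 22. ]
```

View pics/c4.png

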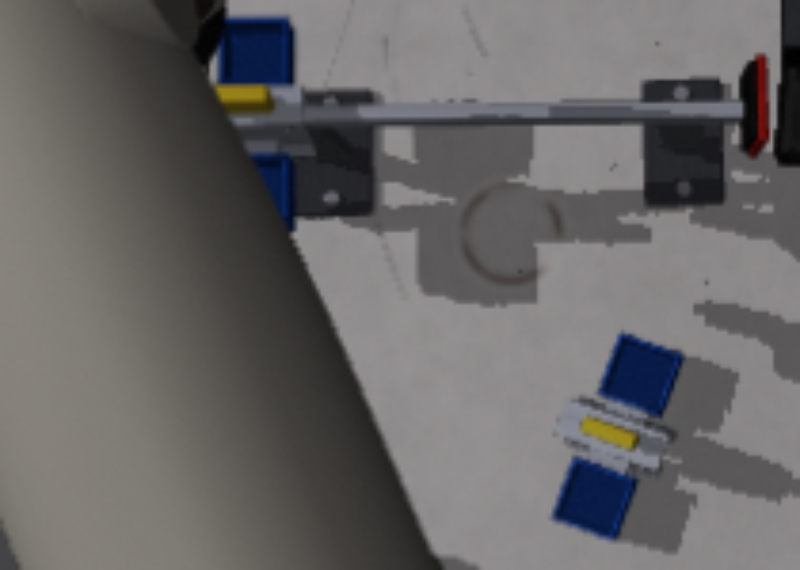

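Top crop: hanger A sits astride the bar at (245,100) and is starting to roll down. Hanger B is still where it was. Going to B.

Emit:
drive_tool(targets=[{"tx":-0.485,"ty":-0.441,"tz":0.006,"ax":-0.006,"ay":-0.027,"az":0.09,"fingers":60},{"tx":-0.485,"ty":-0.441,"tz":0.006,"ax":-0.006,"ay":-0.027,"az":0.09,"fingers":60},{"tx":-0.485,"ty":-0.441,"tz":0.006,"ax":-0.006,"ay":-0.027,"az":0.09,"fingers":60},{"tx":-0.485,"ty":-0.441,"tz":0.006,"ax":-0.006,"ay":-0.027,"az":0.09,"fingers":60},{"tx":-0.485,"ty":-0.441,"tz":0.006,"ax":-0.006,"ay":-0.027,"az":0.09,"fingers":60}])

```text
clock: 6.7
position: [0.4585, 0.1238, 0.2366]
ee_rot: [[0.227, 0.974, 0.003], [0.973, -0.227, 0.033], [0.033, -0.005, -0.999]]
ft_force: [0.5, -0.9, 0.3]
opening: 0.0511
grip_force: 0.0
```

Run:
```python
from h import *
s=st(); p=optics.capture('wrist'); tabpose(p,[.411,.07,.1])
t=optics.capture('top')
for b in blobs(t,'yellow')+blobs(t,'blue'): 
    if b[1]<600: print(b[0],b[1],end=' ')
plan([.413,.0685,.15],toolR([.946,-.324,0]),s)
plan([.413,.0685,.09],toolR([.946,-.324,0]),s)
```

```text
t 6.7 p [0.4585 0.1238 0.2366] F [ 0.5 -0.9  0.3] op 0.0511 g 0.0
[[0.227, 0.974, 0.003], [0.973, -0.227, 0.033], [0.033, -0.005, -0.999]] [ 0.25 -0.11 -0.03  1.63  0.03  2.05]
yellow [283.2, 305.5] 572 top-plane corners [[0.4048, 0.0556], [0.419, 0.0958], [0.4282, 0.0937], [0.4149, 0.0523]]
[279.3, 273.3] 58 [194.6, 173.1] 231 [288.3, 258.3] 250 [276.7, 290.5] 241 PLAN t [-0.2234 -0.1044  0.2821] a [-0.0021 -0.0103  0.0321] mm [-67. -31.  85.] deg [-0.4 -1.9  5.8]
PLAN t [-0.23   -0.1034  0.482 ] a [-0.0021 -0.0103  0.0321] mm [-69. -31. 145.] deg [-0.4 -1.9  5.8]
```

Emit:
drive_tool(targets=[{"tx":-0.12,"ty":-0.05,"tz":0.04,"ax":-0.001,"ay":-0.005,"az":0.016,"fingers":60},{"tx":-0.22,"ty":-0.098,"tz":0.1,"ax":-0.002,"ay":-0.01,"az":0.032,"fingers":60},{"tx":-0.225,"ty":-0.1,"tz":0.23,"ax":-0.002,"ay":-0.01,"az":0.032,"fingers":60},{"tx":-0.227,"ty":-0.1,"tz":0.36,"ax":-0.002,"ay":-0.01,"az":0.032,"fingers":60},{"tx":-0.23,"ty":-0.1,"tz":0.48,"ax":-0.002,"ay":-0.01,"az":0.032,"fingers":60}])

```text
clock: 7.22
position: [0.4164, 0.0699, 0.0896]
ee_rot: [[0.324, 0.946, 0.002], [0.946, -0.324, 0.002], [0.003, 0.001, -1.0]]
ft_force: [0.1, 0.8, -0.7]
opening: 0.0513
grip_force: 0.0
```

Emit:
drive_tool(targets=[{"tx":0,"ty":0,"tz":0,"ax":0,"ay":0,"az":0,"fingers":60},{"tx":0,"ty":0,"tz":0,"ax":0,"ay":0,"az":0,"fingers":0},{"tx":0,"ty":0,"tz":0,"ax":0,"ay":0,"az":0,"fingers":0},{"tx":0,"ty":0,"tz":0,"ax":0,"ay":0,"az":0,"fingers":0},{"tx":0,"ty":0,"tz":0,"ax":0,"ay":0,"az":0,"fingers":0}])

```text
clock: 7.63
position: [0.4176, 0.0703, 0.0936]
ee_rot: [[0.324, 0.946, 0.004], [0.946, -0.324, 0.002], [0.004, 0.003, -1.0]]
ft_force: [-1.2, 2.8, 11.9]
opening: 0.0089
grip_force: 55.8
```

Emit:
drive_tool(targets=[{"tx":0,"ty":0,"tz":-0.1,"ax":0,"ay":0,"az":0,"fingers":0},{"tx":0,"ty":0,"tz":-0.22,"ax":0,"ay":0,"az":0,"fingers":0},{"tx":0,"ty":0,"tz":-0.35,"ax":0,"ay":0,"az":0,"fingers":0},{"tx":0,"ty":0,"tz":-0.48,"ax":0,"ay":0,"az":0,"fingers":0},{"tx":0,"ty":0,"tz":-0.6,"ax":0,"ay":0,"az":0,"fingers":0}])

```text
clock: 8.05
position: [0.4161, 0.0696, 0.2747]
ee_rot: [[0.324, 0.946, 0.003], [0.946, -0.324, 0.002], [0.003, 0.003, -1.0]]
ft_force: [0.8, -0.3, -2.0]
opening: 0.0084
grip_force: 53.6
```

Run:
```python
from h import *
s=st(); 
t=optics.capture('top')
for b in blobs(t,'yellow')+blobs(t,'blue'): 
    if b[1]<600: print(b[0],b[1],end=' ')
plan(loadpose(.08),toolR(RX,-RN),s)
```

```text
t 8.05 p [0.4161 0.0696 0.2747] F [ 0.8 -0.3 -2. ] op 0.0084 g 53.6
[[0.324, 0.946, 0.003], [0.946, -0.324, 0.002], [0.003, 0.003, -1.0]] [ 0.16 -0.21 -0.04  1.73  0.    2.07]
[212.1, 184.0] 74 [214.9, 173.8] 261 [209.2, 203.1] 27 [215.3, 207.5] 149 PLAN t [0.8317 0.3098 0.0382] a [ 0.0083  0.037  -0.122 ] mm [250.  93.  11.] deg [  1.5   6.7 -22. ]
```

Emit:
drive_tool(targets=[{"tx":0.66,"ty":-0.114,"tz":0,"ax":0,"ay":0,"az":-0.06,"fingers":0},{"tx":0.66,"ty":-0.114,"tz":0,"ax":0,"ay":0,"az":-0.06,"fingers":0},{"tx":0.66,"ty":-0.114,"tz":0,"ax":0,"ay":0,"az":-0.06,"fingers":0},{"tx":0.66,"ty":-0.114,"tz":0,"ax":0,"ay":0,"az":-0.06,"fingers":0},{"tx":0.66,"ty":-0.114,"tz":0,"ax":0,"ay":0,"az":-0.06,"fingers":0}])

```text
clock: 8.52
position: [0.4481, 0.2709, 0.2723]
ee_rot: [[0.14, 0.99, 0.002], [0.99, -0.14, 0.003], [0.003, 0.002, -1.0]]
ft_force: [0.3, -0.2, -2.9]
opening: 0.0087
grip_force: 53.5
```

Run:
```python
from h import *
s=st(); 
t=optics.capture('top')
for b in blobs(t,'yellow')+blobs(t,'blue'): 
    if b[1]<600: print(b[0],b[1],end=' ')
plan(loadpose(.08),toolR(RX,-RN),s)
```

```text
t 8.52 p [0.4481 0.2709 0.2723] F [ 0.3 -0.2 -2.9] op 0.0087 g 53.5
[[0.14, 0.99, 0.002], [0.99, -0.14, 0.003], [0.003, 0.002, -1.0]] [0.54 0.03 0.17 1.71 0.   2.25]
[219.4, 184.0] 75 [170.2, 250.3] 33 [221.8, 173.8] 261 [213.5, 204.1] 17 [222.5, 209.7] 255 [181.4, 232.6] 291 [173.9, 272.2] 291 PLAN t [0.0795 0.4491 0.0278] a [ 0.0044  0.0372 -0.0619] mm [ 24. 135.   8.] deg [  0.8   6.7 -11.1]
```

Emit:
drive_tool(targets=[{"tx":0.03,"ty":0.1,"tz":0,"ax":0.001,"ay":0.01,"az":-0.015,"fingers":0},{"tx":0.05,"ty":0.22,"tz":0,"ax":0.002,"ay":0.02,"az":-0.03,"fingers":0},{"tx":0.07,"ty":0.34,"tz":0.01,"ax":0.003,"ay":0.03,"az":-0.045,"fingers":0},{"tx":0.08,"ty":0.449,"tz":0.028,"ax":0.0044,"ay":0.0372,"az":-0.062,"fingers":0},{"tx":0.08,"ty":0.449,"tz":0.028,"ax":0.0044,"ay":0.0372,"az":-0.062,"fingers":0}])

```text
clock: 8.98
position: [0.5894, 0.2716, 0.2592]
ee_rot: [[-0.054, 0.999, -0.01], [0.992, 0.055, 0.118], [0.118, -0.004, -0.993]]
ft_force: [-0.5, 0.2, -3.9]
opening: 0.0088
grip_force: 53.4
```

Run:
```python
from h import *
s=st(); 
t=optics.capture('top')
for b in blobs(t,'yellow')+blobs(t,'blue'): 
    if b[1]<600: print(b[0],b[1],end=' ')
plan(loadpose(.002),toolR(RX,-RN),s)
w=optics.capture('wrist'); save(w,'w5')
print([b[:2] for b in blobs(w,'yellow')],[b[:2] for b in blobs(w,'blue',100)])
```

```text
t 8.98 p [0.5894 0.2716 0.2592] F [-0.5  0.2 -3.9] op 0.0088 g 53.4
[[-0.054, 0.999, -0.01], [0.992, 0.055, 0.118], [0.118, -0.004, -0.993]] [0.38 0.3  0.45 1.68 0.11 1.9 ]
[226.8, 184.1] 71 [184.6, 165.2] 92 [228.9, 173.8] 261 [229.2, 209.4] 267 PLAN t [ 0.0166 -0.0135  0.245 ] a [-0.0012  0.0006 -0.    ] mm [ 5. -4. 74.] deg [-0.2  0.1 -0. ]
[([318.7, 349.3], 3040)] []
```

Emit:
drive_tool(targets=[{"tx":0.012,"ty":-0.007,"tz":0.06,"ax":-0.001,"ay":0,"az":0,"fingers":0},{"tx":0.012,"ty":-0.007,"tz":0.14,"ax":-0.001,"ay":0,"az":0,"fingers":0},{"tx":0.012,"ty":-0.007,"tz":0.2,"ax":-0.001,"ay":0,"az":0,"fingers":0},{"tx":0.012,"ty":-0.007,"tz":0.232,"ax":-0.001,"ay":0,"az":0,"fingers":0},{"tx":0.012,"ty":-0.007,"tz":0.236,"ax":-0.001,"ay":0,"az":0,"fingers":0}])

```text
clock: 9.5
position: [0.582, 0.285, 0.1931]
ee_rot: [[-0.054, 0.999, -0.002], [0.992, 0.054, 0.118], [0.118, 0.004, -0.993]]
ft_force: [6.1, -0.0, -5.0]
opening: 0.0086
grip_force: 53.4
```

Emit:
drive_tool(targets=[{"tx":0,"ty":0,"tz":0.004,"ax":0,"ay":0,"az":0,"fingers":0},{"tx":0,"ty":0,"tz":0.008,"ax":0,"ay":0,"az":0,"fingers":0},{"tx":0,"ty":0,"tz":0.008,"ax":0,"ay":0,"az":0,"fingers":0}])

```text
clock: 9.75
position: [0.5821, 0.2853, 0.1928]
ee_rot: [[-0.054, 0.999, -0.001], [0.991, 0.054, 0.119], [0.119, 0.005, -0.993]]
ft_force: [5.3, 0.6, -2.5]
opening: 0.0088
grip_force: 53.6
```

A sideways force shows the slot rubbing by 2–3 mm. Shifting +x, then lowering further.

Emit:
drive_tool(targets=[{"tx":0,"ty":0.009,"tz":0,"ax":0,"ay":0,"az":0,"fingers":0},{"tx":0,"ty":0.009,"tz":0.006,"ax":0,"ay":0,"az":0,"fingers":0},{"tx":0,"ty":0.009,"tz":0.012,"ax":0,"ay":0,"az":0,"fingers":0},{"tx":0,"ty":0.009,"tz":0.012,"ax":0,"ay":0,"az":0,"fingers":0}])

```text
clock: 10.08
position: [0.5842, 0.2856, 0.1876]
ee_rot: [[-0.053, 0.999, -0.005], [0.991, 0.054, 0.119], [0.119, 0.001, -0.993]]
ft_force: [0.2, -0.1, -1.3]
opening: 0.0088
grip_force: 53.8
```

Emit:
drive_tool(targets=[{"tx":0,"ty":0,"tz":0.003,"ax":0,"ay":0,"az":0,"fingers":0},{"tx":0,"ty":0,"tz":0.006,"ax":0,"ay":0,"az":0,"fingers":0},{"tx":0,"ty":0,"tz":0.006,"ax":0,"ay":0,"az":0,"fingers":0}])

```text
clock: 10.33
position: [0.5843, 0.2858, 0.1874]
ee_rot: [[-0.053, 0.999, -0.003], [0.991, 0.053, 0.12], [0.12, 0.003, -0.993]]
ft_force: [-2.8, -2.4, 6.1]
opening: 0.0092
grip_force: 55.0
```

Emit:
drive_tool(targets=[{"tx":0,"ty":0,"tz":0,"ax":0,"ay":0,"az":0,"fingers":50},{"tx":0,"ty":0,"tz":0,"ax":0,"ay":0,"az":0,"fingers":50},{"tx":0,"ty":0,"tz":-0.02,"ax":0,"ay":0,"az":0,"fingers":50},{"tx":0,"ty":0,"tz":-0.12,"ax":0,"ay":0,"az":0,"fingers":50},{"tx":0,"ty":0,"tz":-0.25,"ax":0,"ay":0,"az":0,"fingers":60}])

```text
clock: 10.75
position: [0.5838, 0.2765, 0.2583]
ee_rot: [[-0.053, 0.999, -0.01], [0.992, 0.054, 0.117], [0.117, -0.003, -0.993]]
ft_force: [0.8, -0.4, 0.8]
opening: 0.0509
grip_force: 0.0
```

Run:
```python
from h import *
s=st()
t=optics.capture('top'); sc=optics.capture('scene')
for b in blobs(t,'yellow')+blobs(t,'blue'): 
    if b[1]<600: print(b[0],b[1],end=' ')
print()
def E(p): return [(round(r['conf'],2),np.array(r['xy'])) for r in finder.tip_of(p,'vial_1')]
a,b=E(t),E(sc)
for c,x in a:
    for d,y in b:
        P,e=tri(t,x,sc,y)
        if e<.02 and abs(P[2])<.03: print(c,d,x.round(1),y.round(1),P,e,atz(t,x,0))
```

```text
t 10.75 p [0.5838 0.2765 0.2583] F [ 0.8 -0.4  0.8] op 0.0509 g 0.0
[[-0.053, 0.999, -0.01], [0.992, 0.054, 0.117], [0.117, -0.003, -0.993]] [0.4  0.29 0.44 1.68 0.11 1.91]
[182.0, 184.4] 44 [255.4, 183.9] 68 [255.5, 173.7] 239 [186.4, 174.9] 220 [191.2, 206.3] 49 [256.0, 209.3] 276 
0.73 0.87 [436.4 250.2] [420.  311.8] [ 0.4801 -0.2935  0.0097] 0.0003 [ 0.4809 -0.2958  0.    ]
0.51 0.76 [396.4 249.8] [377.7 301.7] [ 0.4777 -0.1959  0.0018] 0.0077 [ 0.4795 -0.1997  0.    ]
0.44 0.83 [429.9 290.5] [403.9 337.2] [ 0.3863 -0.2832  0.0063] 0.0076 [ 0.3848 -0.281   0.    ]
```

```bash
cat >> h.py <<'E'
RY=np.array([-.0543,1,0])
def path(wps,s=None):
    """wps: list of (pos,R); prints call-relative shift/turn for each successive call"""
    s=s or robot.get_state(); p0=np.array(s['position']);R0=np.array(s['ee_rot'])
    for p1,R1 in wps:
        d=R0.T@(np.array(p1)-p0);a=R.from_matrix(R0.T@R1).as_rotvec()
        print('t',(d/.3).round(3),'a',(a/np.pi).round(4),'| mm',round(1e3*np.linalg.norm(d)),'deg',round(np.degrees(np.linalg.norm(a)),1))
        p0,R0=np.array(p1),R1
def split(pos,Rt,n,s=None):
    s=s or robot.get_state(); p0=np.array(s['position']);R0=np.array(s['ee_rot']);v=R.from_matrix(R0.T@Rt).as_rotvec()
    path([(p0+(np.array(pos)-p0)*k/n,R0@R.from_rotvec(v*k/n).as_matrix()) for k in range(1,n+1)],s)
E
python3 - <<'E'
from h import *
split([.479,-.196,.2],toolR(RY),3)
E
```

```text
t [-0.523 -0.146  0.006] a [ 0.0104 -0.0096 -0.1665] | mm 163 deg 30.1
t [-0.379 -0.387  0.029] a [ 0.0104 -0.0096 -0.1665] | mm 163 deg 30.1
t [-0.134 -0.524  0.052] a [ 0.0104 -0.0096 -0.1665] | mm 163 deg 30.1
```

Emit:
drive_tool(targets=[{"tx":-0.523,"ty":-0.146,"tz":0,"ax":0.0104,"ay":-0.0096,"az":-0.1665,"fingers":60},{"tx":-0.523,"ty":-0.146,"tz":0,"ax":0.0104,"ay":-0.0096,"az":-0.1665,"fingers":60},{"tx":-0.523,"ty":-0.146,"tz":0,"ax":0.0104,"ay":-0.0096,"az":-0.1665,"fingers":60},{"tx":-0.523,"ty":-0.146,"tz":0,"ax":0.0104,"ay":-0.0096,"az":-0.1665,"fingers":60},{"tx":-0.523,"ty":-0.146,"tz":0,"ax":0.0104,"ay":-0.0096,"az":-0.1665,"fingers":60}])

```text
clock: 11.37
position: [0.5478, 0.114, 0.2402]
ee_rot: [[-0.55, 0.835, -0.029], [0.831, 0.55, 0.078], [0.081, 0.019, -0.997]]
ft_force: [-1.7, 0.7, -0.2]
opening: 0.0514
grip_force: 0.0
```

Emit:
drive_tool(targets=[{"tx":-0.379,"ty":-0.387,"tz":0.02,"ax":0.0104,"ay":-0.0096,"az":-0.1665,"fingers":60},{"tx":-0.379,"ty":-0.387,"tz":0.02,"ax":0.0104,"ay":-0.0096,"az":-0.1665,"fingers":60},{"tx":-0.379,"ty":-0.387,"tz":0.02,"ax":0.0104,"ay":-0.0096,"az":-0.1665,"fingers":60},{"tx":-0.379,"ty":-0.387,"tz":0.02,"ax":0.0104,"ay":-0.0096,"az":-0.1665,"fingers":60},{"tx":-0.379,"ty":-0.387,"tz":0.02,"ax":0.0104,"ay":-0.0096,"az":-0.1665,"fingers":60}])

```text
clock: 11.78
position: [0.5124, -0.0428, 0.2222]
ee_rot: [[-0.893, 0.449, -0.028], [0.448, 0.893, 0.035], [0.04, 0.019, -0.999]]
ft_force: [-0.4, 0.4, -0.2]
opening: 0.0509
grip_force: 0.0
```

Emit:
drive_tool(targets=[{"tx":-0.134,"ty":-0.524,"tz":0.03,"ax":0.0104,"ay":-0.0096,"az":-0.1665,"fingers":60},{"tx":-0.134,"ty":-0.524,"tz":0.03,"ax":0.0104,"ay":-0.0096,"az":-0.1665,"fingers":60},{"tx":-0.134,"ty":-0.524,"tz":0.03,"ax":0.0104,"ay":-0.0096,"az":-0.1665,"fingers":60},{"tx":-0.134,"ty":-0.524,"tz":0.03,"ax":0.0104,"ay":-0.0096,"az":-0.1665,"fingers":60},{"tx":-0.134,"ty":-0.524,"tz":0.03,"ax":0.0104,"ay":-0.0096,"az":-0.1665,"fingers":60}])

```text
clock: 12.2
position: [0.4771, -0.2002, 0.2083]
ee_rot: [[-0.998, -0.057, -0.005], [-0.057, 0.998, -0.002], [0.005, -0.001, -1.0]]
ft_force: [-0.9, 0.9, 0.4]
opening: 0.0511
grip_force: 0.0
```

Run:
```python
from h import *
s=st()
t=optics.capture('top');w=optics.capture('wrist');
for b in blobs(t,'yellow')+blobs(t,'blue'): 
    if b[1]<600: print(b[0],b[1],end=' ')
print()
for r in finder.tip_of(w,'vial_1'): print(round(r['conf'],2),np.round(r['xy']),atz(w,r['xy'],0))
for r in finder.recognise(w,'vial_1'): print('whole',round(r['conf'],2),np.round(r['xy']),atz(w,r['xy'],.034))
split([.479,-.196,.2],toolR(RY),1)
cv2.imwrite('pics/m6.png',cv2.cvtColor(cv2.resize(np.vstack([w['image'],cv2.resize(t['image'][150:300,120:320],(640,480),interpolation=cv2.INTER_CUBIC)]),(450,600),interpolation=cv2.INTER_AREA),cv2.COLOR_RGB2BGR))
```

```text
t 12.2 p [ 0.4771 -0.2002  0.2083] F [-0.9  0.9  0.4] op 0.0511 g 0.0
[[-0.998, -0.057, -0.005], [-0.057, 0.998, -0.002], [0.005, -0.001, -1.0]] [-0.4   0.    0.02  1.59 -0.   -0.45]
[204.0, 185.1] 73 [278.9, 183.5] 61 [208.0, 174.2] 235 [277.1, 173.7] 236 [207.3, 210.2] 266 [277.7, 209.2] 270 
0.96 [320. 216.] [ 0.4856 -0.198   0.    ]
0.74 [228. 108.] [ 0.3929 -0.2843  0.    ]
0.66 [208. 204.] [ 0.4796 -0.3042  0.    ]
whole 0.95 [217. 105.] [ 0.3915 -0.2849  0.034 ]
whole 0.68 [321. 226.] [ 0.4847 -0.1977  0.034 ]
whole 0.6 [197. 216.] [ 0.4821 -0.3044  0.034 ]
t [-0.002  0.001  0.031] a [ 0.     -0.0012 -0.0009] | mm 9 deg 0.3
```

View pics/m6.png

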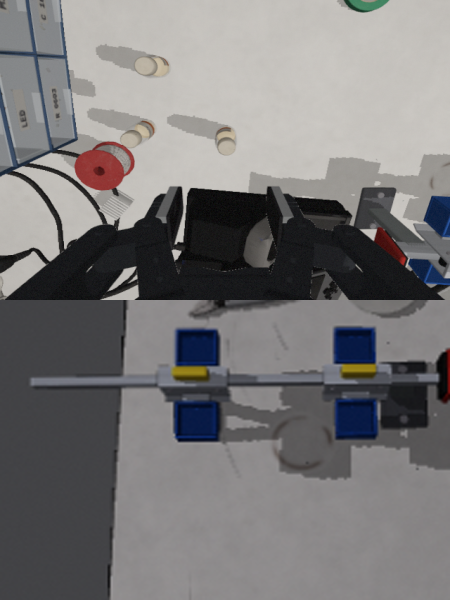

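Wrist view: the vial to take is at (320,195), centred between the jaws. The top crop shows both hangers still rolling. Going down round the vial without touching it and waiting for the hangers.

Emit:
drive_tool(targets=[{"tx":-0.02,"ty":0.006,"tz":0.13,"ax":0,"ay":0,"az":0,"fingers":70},{"tx":-0.02,"ty":0.006,"tz":0.25,"ax":0,"ay":0,"az":0,"fingers":70},{"tx":-0.02,"ty":0.006,"tz":0.37,"ax":0,"ay":0,"az":0,"fingers":70},{"tx":-0.02,"ty":0.006,"tz":0.46,"ax":0,"ay":0,"az":0,"fingers":70},{"tx":-0.02,"ty":0.006,"tz":0.52,"ax":0,"ay":0,"az":0,"fingers":70}])

```text
clock: 12.82
position: [0.4831, -0.1926, 0.0504]
ee_rot: [[-0.999, -0.054, -0.006], [-0.054, 0.999, 0.001], [0.006, 0.001, -1.0]]
ft_force: [0.3, -0.2, 0.3]
opening: 0.0596
grip_force: 0.0
```

Run:
```python
from h import *
s=st()
for i in range(5):
  t=optics.capture('top')
  for b in blobs(t,'yellow'): 
    if b[1]<600: print(b[0],end=' ')
  c=robot.get_state()['clock']; print(round(c,2))
  if i<4: 
    for _ in range(40): finder.recognise(t,'rail')
w=optics.capture('wrist')
for r in finder.recognise(w,'vial_1'): print('whole',round(r['conf'],2),np.round(r['xy']),atz(w,r['xy'],.034))
```

```text
t 12.82 p [ 0.4831 -0.1926  0.0504] F [ 0.3 -0.2  0.3] op 0.0596 g 0.0
[[-0.999, -0.054, -0.006], [-0.054, 0.999, 0.001], [0.006, 0.001, -1.0]] [-0.38  0.04 -0.25  1.29 -0.   -0.43]
[213.9, 185.0] [288.5, 183.7] 12.87
[247.0, 184.6] [302.1, 183.5] 14.92
[268.8, 185.1] [302.0, 183.6] 16.97
[271.6, 185.0] [302.1, 183.5] 19.02
[271.6, 185.0] [302.1, 183.5] 21.07
whole 0.9 [81. 76.] [ 0.3916 -0.2904  0.034 ]
whole 0.84 [ 70. 292.] [ 0.4837 -0.309   0.034 ]
whole 0.61 [312. 313.] [ 0.4879 -0.1976  0.034 ]
```

Both hangers are at rest: tabs at columns 302 and 271.6, unchanged for over 2 s. Centring on the vial and gripping.

Emit:
drive_tool(targets=[{"tx":-0.01,"ty":-0.014,"tz":0,"ax":0,"ay":0,"az":0,"fingers":70},{"tx":-0.01,"ty":-0.014,"tz":0,"ax":0,"ay":0,"az":0,"fingers":70}])

```text
clock: 21.33
position: [0.4879, -0.1993, 0.054]
ee_rot: [[-0.999, -0.054, -0.002], [-0.054, 0.999, -0.001], [0.002, -0.001, -1.0]]
ft_force: [-0.2, -0.2, -0.5]
opening: 0.0602
grip_force: 0.0
```

Emit:
drive_tool(targets=[{"tx":0,"ty":0,"tz":0,"ax":0,"ay":0,"az":0,"fingers":38},{"tx":0,"ty":0,"tz":0,"ax":0,"ay":0,"az":0,"fingers":30},{"tx":0,"ty":0,"tz":0,"ax":0,"ay":0,"az":0,"fingers":20},{"tx":0,"ty":0,"tz":0,"ax":0,"ay":0,"az":0,"fingers":20},{"tx":0,"ty":0,"tz":0,"ax":0,"ay":0,"az":0,"fingers":20}], newtons=20)

```text
clock: 21.75
position: [0.4874, -0.1988, 0.054]
ee_rot: [[-0.999, -0.054, -0.003], [-0.054, 0.999, -0.001], [0.003, -0.001, -1.0]]
ft_force: [0.2, -0.5, 0.0]
opening: 0.025
grip_force: 20.3
```

Emit:
drive_tool(targets=[{"tx":0,"ty":0,"tz":-0.08,"ax":0,"ay":0,"az":0,"fingers":20},{"tx":0,"ty":0,"tz":-0.2,"ax":0,"ay":0,"az":0,"fingers":20},{"tx":0,"ty":0,"tz":-0.33,"ax":0,"ay":0,"az":0,"fingers":20},{"tx":0,"ty":0,"tz":-0.46,"ax":0,"ay":0,"az":0,"fingers":20},{"tx":0,"ty":0,"tz":-0.58,"ax":0,"ay":0,"az":0,"fingers":20}])

```text
clock: 22.17
position: [0.4875, -0.1985, 0.2302]
ee_rot: [[-0.999, -0.054, -0.002], [-0.054, 0.999, -0.001], [0.002, -0.001, -1.0]]
ft_force: [0.7, -1.1, -0.4]
opening: 0.025
grip_force: 20.3
```

Run:
```python
from h import *
s=st()
t=optics.capture('top');sc=optics.capture('scene');w=optics.capture('wrist')
for b in blobs(t,'yellow'): 
    if b[1]<600: print('tab',b[0],atz(t,b[0],.16))
for b in blobs(t,'blue'): 
    if b[1]<600: print('pock',b[0],b[1],atz(t,b[0],.1 if b[0][0]<280 else .093))
def E(p,q): return [(round(r['conf'],2),np.array(r['xy'])) for r in finder.tip_of(p,q)]
for q in('hanger_1','hanger_1_pocket_a'):
  a,b=E(t,q),E(sc,q)
  print(q,[(c,x.round(0)) for c,x in a],[(c,x.round(0)) for c,x in b])
  for c,x in a:
    for d,y in b:
        P,e=tri(t,x,sc,y)
        if e<.02: print(' ',c,d,P,e)
for r in finder.recognise(w,'vial_1')+finder.tip_of(w,'vial_1'): print('vial',round(r['conf'],2),np.round(r['xy']))
save(w,'w7'); save(t,'t7')
cv2.imwrite('pics/m7.png',cv2.cvtColor(cv2.resize(np.vstack([w['image'],cv2.resize(t['image'][150:240,220:340],(640,480),interpolation=cv2.INTER_CUBIC)]),(450,600),interpolation=cv2.INTER_AREA),cv2.COLOR_RGB2BGR))
```

```text
t 22.17 p [ 0.4875 -0.1985  0.2302] F [ 0.7 -1.1 -0.4] op 0.025 g 20.3
[[-0.999, -0.054, -0.002], [-0.054, 0.999, -0.001], [0.002, -0.001, -1.0]] [-0.39  0.03  0.08  1.63 -0.   -0.44]
tab [271.4, 185.1] [0.5957 0.0873 0.16  ]
tab [302.0, 183.6] [0.6004 0.0235 0.16  ]
pock [298.7, 172.9] 237 [0.638  0.0337 0.093 ]
pock [270.1, 174.9] 227 [0.6304 0.0965 0.1   ]
pock [270.9, 210.3] 272 [0.5514 0.0919 0.1   ]
pock [299.5, 208.8] 277 [0.5574 0.0296 0.093 ]
hanger_1 [(0.86, array([300., 194.])), (0.65, array([269., 194.]))] [(0.89, array([320., 229.])), (0.82, array([297., 224.]))]
  0.86 0.89 [0.5947 0.0286 0.0758] 0.0034
  0.65 0.82 [0.5938 0.0994 0.0705] 0.0013
hanger_1_pocket_a [] []
vial 0.73 [222.  92.]
vial 0.57 [323. 305.]
vial 0.9 [322. 268.]
vial 0.87 [216. 187.]
vial 0.58 [233.  94.]
```

View pics/m7.png

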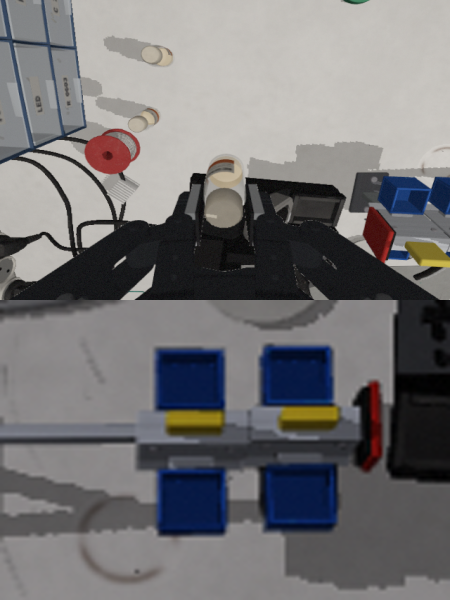

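The wrist view shows the vial held upright between the pads at (320,285 of 640x480). The top crop shows hanger A at the stop and hanger B right behind it, with empty pockets.

```bash
cat >> h.py <<'E'
def hung(y0): # hanger origin, whose rail y-coordinate is y0 (world y of wheel line on top edge)
    return railpt(y0)-RN*.05
def pocket(y0,side,roll=0): # floor centre
    n=R.from_rotvec(np.array([-.0543,.9928,.1197])*roll).as_matrix()
    return railpt(y0)+n@(RN*(-.047)+RX*.04*side)
TR=toolR(RY,-RN)
E
python3 - <<'E'
from h import *
s=robot.get_state(); w=optics.capture('wrist')
p=np.array(s['position'])
for dx in(-.008,-.004,0,.004): print(dx,proj(w,[p+[dx,0,-.054],p+[dx,0,.014]]))
o=hung(.0885); print('origin',o,'pockets',pocket(.0885,-1),pocket(.0885,1))
h=pocket(.0885,-1)+RN*(.054+.07); print(h)
split(h,TR,2,s)
E
```

```text
-0.008 [[319.7 261.4]
 [320.5 332.1]]
-0.004 [[319.3 268.3]
 [319.9 341.5]]
0 [[318.9 275.1]
 [319.3 350.8]]
0.004 [[318.6 281.7]
 [318.7 359.8]]
origin [0.59471745 0.094485   0.0711895 ] pockets [0.55479573 0.09195709 0.0741679 ] [0.63467805 0.09629471 0.0741679 ]
[0.55559925 0.07711429 0.1972751 ]
t [-0.139  0.452  0.048] a [-0.0191 -0.0008 -0.    ] | mm 143 deg 3.4
t [-0.139  0.449  0.075] a [-0.0191 -0.0008 -0.    ] | mm 143 deg 3.4
```

Emit:
drive_tool(targets=[{"tx":-0.14,"ty":0.452,"tz":0.03,"ax":-0.019,"ay":0,"az":0,"fingers":20},{"tx":-0.14,"ty":0.452,"tz":0.03,"ax":-0.019,"ay":0,"az":0,"fingers":20},{"tx":-0.14,"ty":0.452,"tz":0.03,"ax":-0.019,"ay":0,"az":0,"fingers":20},{"tx":-0.14,"ty":0.452,"tz":0.03,"ax":-0.019,"ay":0,"az":0,"fingers":20}])

```text
clock: 23.0
position: [0.5226, -0.0575, 0.2176]
ee_rot: [[-0.998, -0.055, -0.007], [-0.056, 0.997, 0.06], [0.004, 0.06, -0.998]]
ft_force: [-0.5, -0.6, -0.7]
opening: 0.0252
grip_force: 20.3
```

Emit:
drive_tool(targets=[{"tx":-0.14,"ty":0.449,"tz":0.085,"ax":-0.019,"ay":0,"az":0,"fingers":20},{"tx":-0.14,"ty":0.449,"tz":0.085,"ax":-0.019,"ay":0,"az":0,"fingers":20},{"tx":-0.14,"ty":0.449,"tz":0.085,"ax":-0.019,"ay":0,"az":0,"fingers":20},{"tx":-0.14,"ty":0.449,"tz":0.085,"ax":-0.019,"ay":0,"az":0,"fingers":20},{"tx":-0.14,"ty":0.449,"tz":0.085,"ax":-0.019,"ay":0,"az":0,"fingers":20}])

```text
clock: 23.42
position: [0.5568, 0.0806, 0.1993]
ee_rot: [[-0.998, -0.057, -0.012], [-0.058, 0.991, 0.118], [0.005, 0.119, -0.993]]
ft_force: [-0.6, 0.5, -1.0]
opening: 0.025
grip_force: 20.3
```

Run:
```python
from h import *
s=st(); w=optics.capture('wrist'); save(w,'w8')
p=np.array(s['position']);Rt=np.array(s['ee_rot'])
print('vial foot/top',proj(w,[p+Rt@[.005,0,.054],p+Rt@[.005,0,-.014]]))
for side in(-1,1):
  f=pocket(.0885,side); u=[f+RN*.033+RX*a*.017+np.array([-.0543,.9928,.1197])*b*.017 for a,b in((-1,-1),(1,-1),(1,1),(-1,1))]
  print(side,'floor',proj(w,[f]),'rim',proj(w,u).tolist())
for r in finder.tip_of(w,'hanger_1_pocket_a'): print('pocket tip',round(r['conf'],2),np.round(r['xy']),atz(w,r['xy'],.074))
for b in blobs(w,'blue',60): print(b)
```

```text
t 23.42 p [0.5568 0.0806 0.1993] F [-0.6  0.5 -1. ] op 0.025 g 20.3
[[-0.998, -0.057, -0.012], [-0.058, 0.991, 0.118], [0.005, 0.119, -0.993]] [0.09 0.1  0.1  1.57 0.12 0.03]
vial foot/top [[318.9 266. ]
 [319.1 339.2]]
-1 floor [[313.9 232.7]] rim [[286.1, 222.8], [287.4, 272.6], [339.2, 272.6], [340.3, 222.9]]
1 floor [[314.1 328.3]] rim [[289.1, 333.0], [290.3, 373.2], [337.0, 373.2], [337.9, 333.1]]
```

View pics/w8.png

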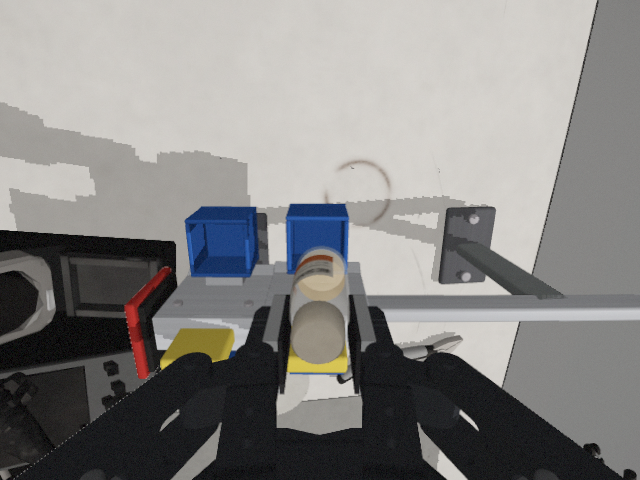

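The picture shows the vial between the pads with its cap at (320,333). B's near pocket has its rim at (287–348, 206–270), about 10 px higher than the model predicts, so B leans sideways. I'll fit the pocket pose to the blue mask.

```bash
cat >> h.py <<'E'
from scipy.optimize import minimize
U=np.array([-.0543,.9928,.1197])
def box(y0,roll,dx,side,h=(0,.036),hw=.020):
    n=R.from_rotvec(U*roll).as_matrix(); c=railpt(y0)+np.array([dx,0,0])
    return np.array([c+n@(RN*(-.05+z)+RX*(.04*side+a*hw)+U*b*hw) for z in h for a,b in((-1,-1),(1,-1),(1,1),(-1,1))])
def fitpocket(p,y0,side,win,dx=0,hull=True):
    """fit y0, roll by silhouette IoU of blue inside window (c0,r0,c1,r1)"""
    h=cv2.cvtColor(p['image'],cv2.COLOR_RGB2HSV); m=cv2.inRange(h,(105,150,30),(128,255,255))
    W=np.zeros_like(m);W[win[1]:win[3],win[0]:win[2]]=255;m&=W
    def cost(v):
        q=proj(p,box(v[0],v[1],dx,side)); M=np.zeros_like(m); cv2.fillConvexPoly(M,cv2.convexHull((q*16).astype(np.int32)),255,shift=4); M&=W
        return 1-np.count_nonzero(M&m)/max(1,np.count_nonzero(M|m))
    best=min(((cost((a,b)),a,b) for a in y0+np.arange(-.012,.0121,.001) for b in np.arange(-.2,.201,.01)))
    return best
E
python3 - <<'E'
from h import *
w=optics.capture('wrist');t=optics.capture('top');sc=optics.capture('scene')
g=cv2.cvtColor(w['image'],cv2.COLOR_RGB2GRAY)
print('rail pred rows',proj(w,[railpt(.15),railpt(.2)]),g[280:330:2,400].tolist())
for nm,p,side,y0,win in(('wB',w,-1,.0885,(270,190,370,246)),('wA',w,-1,.025,(170,190,262,290)),('tA-',t,-1,.025,(285,196,310,225)),('tB-',t,-1,.0885,(255,196,285,225)),('tA+',t,1,.025,(285,160,310,182)),('tB+',t,1,.0885,(255,160,285,182))):
    for dx in(0,-.003): print(nm,dx,np.round(fitpocket(p,y0,side,win,dx),3))
E
```

```text
rail pred rows [[413.7 313.6]
 [490.7 313.2]] [209, 210, 210, 210, 209, 209, 209, 191, 111, 112, 115, 117, 116, 119, 146, 177, 194, 192, 190, 190, 183, 210, 209, 209, 207]
wB 0 [0.054 0.092 0.02 ]
wB -0.003 [ 0.046  0.091 -0.06 ]
wA 0 [ 0.046  0.028 -0.04 ]
wA -0.003 [ 0.054  0.027 -0.12 ]
tA- 0 [ 1.     0.013 -0.2  ]
tA- -0.003 [ 1.     0.013 -0.2  ]
tB- 0 [ 1.     0.076 -0.2  ]
tB- -0.003 [ 1.     0.076 -0.2  ]
tA+ 0 [ 1.     0.013 -0.2  ]
tA+ -0.003 [ 1.     0.013 -0.2  ]
tB+ 0 [ 1.     0.076 -0.2  ]
tB+ -0.003 [ 1.     0.076 -0.2  ]
```

```bash
cat >> h.py <<'E'
def dropTCP(y0,side,roll,h,off,L=.054): # off: vial centre along tool x from TCP
    return pocket(y0,side,roll)+RN*(L+h)-TR[:,0]*off
E
python3 - <<'E'
from h import *
s=st(); a=(.0915,-1,.02)
path([(dropTCP(*a,.045,.005),TR),(dropTCP(*a,.005,.005),TR)],s)
E
```

```text
t 23.67 p [0.5567 0.0761 0.2011] F [ 0.   0.5 -0.2] op 0.0252 g 20.3
[[-0.999, -0.052, -0.009], [-0.053, 0.992, 0.118], [0.003, 0.118, -0.993]] [0.08 0.1  0.1  1.57 0.12 0.03]
t [-0.01   0.012  0.094] a [-0.0006 -0.0008 -0.0005] | mm 29 deg 0.2
t [-0.    -0.     0.133] a [0. 0. 0.] | mm 40 deg 0.0
```

Emit:
drive_tool(targets=[{"tx":-0.01,"ty":0.012,"tz":0.03,"ax":0,"ay":0,"az":0,"fingers":20},{"tx":-0.01,"ty":0.012,"tz":0.06,"ax":0,"ay":0,"az":0,"fingers":20},{"tx":-0.01,"ty":0.012,"tz":0.094,"ax":0,"ay":0,"az":0,"fingers":20},{"tx":-0.01,"ty":0.012,"tz":0.094,"ax":0,"ay":0,"az":0,"fingers":20}])

```text
clock: 24.0
position: [0.5584, 0.0839, 0.1704]
ee_rot: [[-0.999, -0.053, -0.013], [-0.054, 0.992, 0.118], [0.006, 0.118, -0.993]]
ft_force: [-1.0, -0.0, -0.1]
opening: 0.0248
grip_force: 20.3
```

Run:
```python
from h import *
s=st(); a=(.0915,-1,.02)
w=optics.capture('wrist')
for dx in(0,.002): print(np.round(fitpocket(w,.0915,-1,(265,150,380,250),dx),3))
p=np.array(s['position']);Rt=np.array(s['ee_rot'])
im=w['image'].copy()
for y0,roll,c in((.0915,.02,(255,0,0)),):
    q=proj(w,box(y0,roll,0,-1,hw=.017,h=(.003,.036)))
    for k in(0,4): cv2.polylines(im,[q[k:k+4].astype(int)],True,c,1)
f=proj(w,[p+Rt@[.005+.0135*np.cos(k),.0135*np.sin(k),.054] for k in np.linspace(0,6.2,16)]); cv2.polylines(im,[f.astype(int)],True,(0,255,0),1)
cv2.imwrite('pics/w9.png',cv2.cvtColor(cv2.resize(im[150:370,190:450],(780,660))[:600],cv2.COLOR_RGB2BGR))
path([(dropTCP(*a,.005,.005),TR)],s)
```

```text
t 24.0 p [0.5584 0.0839 0.1704] F [-1.  -0.  -0.1] op 0.0248 g 20.3
[[-0.999, -0.053, -0.013], [-0.054, 0.992, 0.118], [0.006, 0.118, -0.993]] [0.09 0.11 0.05 1.51 0.12 0.04]
[0.079 0.091 0.01 ]
[0.083 0.091 0.07 ]
t [-0.004 -0.001  0.122] a [-0.0006 -0.002  -0.0003] | mm 37 deg 0.4
```

View pics/w9.png

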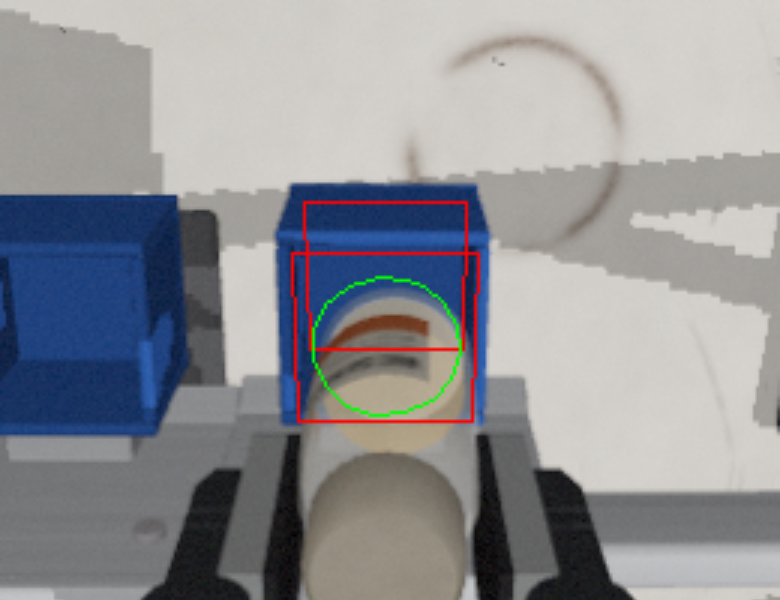

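Overlay: the modelled pocket (red) fits the real inner rim at (291–480, 246–425). The vial's foot lies over the opening, about 2 mm toward +x of the green circle. Correcting by 2 mm and entering step by step.

Emit:
drive_tool(targets=[{"tx":0.003,"ty":-0.001,"tz":0.02,"ax":0,"ay":0,"az":0,"fingers":20},{"tx":0.003,"ty":-0.001,"tz":0.035,"ax":0,"ay":0,"az":0,"fingers":20},{"tx":0.003,"ty":-0.001,"tz":0.05,"ax":0,"ay":0,"az":0,"fingers":20},{"tx":0.003,"ty":-0.001,"tz":0.05,"ax":0,"ay":0,"az":0,"fingers":20}])

```text
clock: 24.38
position: [0.5581, 0.0856, 0.1575]
ee_rot: [[-0.999, -0.054, -0.01], [-0.054, 0.992, 0.118], [0.004, 0.118, -0.993]]
ft_force: [0.0, 0.3, -0.4]
opening: 0.0248
grip_force: 20.3
```

Emit:
drive_tool(targets=[{"tx":0,"ty":0,"tz":0.012,"ax":0,"ay":0,"az":0,"fingers":20},{"tx":0,"ty":0,"tz":0.024,"ax":0,"ay":0,"az":0,"fingers":20},{"tx":0,"ty":0,"tz":0.024,"ax":0,"ay":0,"az":0,"fingers":20}])

```text
clock: 24.63
position: [0.5581, 0.0865, 0.1506]
ee_rot: [[-0.999, -0.054, -0.01], [-0.054, 0.992, 0.118], [0.003, 0.118, -0.993]]
ft_force: [0.5, -0.4, -0.1]
opening: 0.0249
grip_force: 20.3
```

Emit:
drive_tool(targets=[{"tx":0,"ty":0,"tz":0.015,"ax":0,"ay":0,"az":0,"fingers":20},{"tx":0,"ty":0,"tz":0.03,"ax":0,"ay":0,"az":0,"fingers":20},{"tx":0,"ty":0,"tz":0.044,"ax":0,"ay":0,"az":0,"fingers":20},{"tx":0,"ty":0,"tz":0.054,"ax":0,"ay":0,"az":0,"fingers":20},{"tx":0,"ty":0,"tz":0.056,"ax":0,"ay":0,"az":0,"fingers":20}])

```text
clock: 25.05
position: [0.5579, 0.0884, 0.1338]
ee_rot: [[-0.999, -0.053, -0.01], [-0.054, 0.992, 0.118], [0.004, 0.118, -0.993]]
ft_force: [-0.0, -0.2, -0.1]
opening: 0.0248
grip_force: 20.3
```

Emit:
drive_tool(targets=[{"tx":0,"ty":0,"tz":0.003,"ax":0,"ay":0,"az":0,"fingers":20},{"tx":0,"ty":0,"tz":0.006,"ax":0,"ay":0,"az":0,"fingers":20},{"tx":0,"ty":0,"tz":0.006,"ax":0,"ay":0,"az":0,"fingers":20}])

```text
clock: 25.3
position: [0.5582, 0.0886, 0.1329]
ee_rot: [[-0.999, -0.054, -0.009], [-0.054, 0.992, 0.118], [0.003, 0.118, -0.993]]
ft_force: [0.3, 0.1, -0.4]
opening: 0.025
grip_force: 20.3
```

Emit:
drive_tool(targets=[{"tx":0,"ty":0,"tz":0.004,"ax":0,"ay":0,"az":0,"fingers":20},{"tx":0,"ty":0,"tz":0.008,"ax":0,"ay":0,"az":0,"fingers":20},{"tx":0,"ty":0,"tz":0.008,"ax":0,"ay":0,"az":0,"fingers":20}])

```text
clock: 25.55
position: [0.5581, 0.0889, 0.1303]
ee_rot: [[-0.999, -0.054, -0.009], [-0.054, 0.992, 0.118], [0.003, 0.118, -0.993]]
ft_force: [0.0, -0.6, -1.3]
opening: 0.0248
grip_force: 20.3
```

Emit:
drive_tool(targets=[{"tx":0,"ty":0,"tz":0.004,"ax":0,"ay":0,"az":0,"fingers":20},{"tx":0,"ty":0,"tz":0.006,"ax":0,"ay":0,"az":0,"fingers":20},{"tx":0,"ty":0,"tz":0.006,"ax":0,"ay":0,"az":0,"fingers":20}])

```text
clock: 25.8
position: [0.5581, 0.0891, 0.1286]
ee_rot: [[-0.999, -0.054, -0.009], [-0.054, 0.992, 0.118], [0.003, 0.118, -0.993]]
ft_force: [-0.2, 0.2, 0.4]
opening: 0.0249
grip_force: 20.3
```

Run:
```python
from h import *
s=st(); w=optics.capture('wrist'); save(w,'w10')
for dx in(0,): print(np.round(fitpocket(w,.0915,-1,(255,100,390,225),dx),3))
p=np.array(s['position']);Rt=np.array(s['ee_rot']); print('foot model',proj(w,[p+Rt@[.003,0,.054]]),'floor',proj(w,[pocket(.0915,-1,.02)]))
```

```text
t 25.8 p [0.5581 0.0891 0.1286] F [-0.2  0.2  0.4] op 0.0249 g 20.3
[[-0.999, -0.054, -0.009], [-0.054, 0.992, 0.118], [0.003, 0.118, -0.993]] [ 0.1   0.11 -0.03  1.43  0.12  0.05]
[ 1.    0.08 -0.2 ]
foot model [[318.9 269.5]] floor [[318.1 268.2]]
```

Emit:
drive_tool(targets=[{"tx":0,"ty":0,"tz":0.003,"ax":0,"ay":0,"az":0,"fingers":20},{"tx":0,"ty":0,"tz":0.006,"ax":0,"ay":0,"az":0,"fingers":20},{"tx":0,"ty":0,"tz":0.006,"ax":0,"ay":0,"az":0,"fingers":20},{"tx":0,"ty":0,"tz":0.006,"ax":0,"ay":0,"az":0,"fingers":20}])

```text
clock: 26.18
position: [0.5581, 0.0893, 0.1269]
ee_rot: [[-0.999, -0.054, -0.009], [-0.054, 0.992, 0.118], [0.003, 0.118, -0.993]]
ft_force: [0.5, -0.5, -0.5]
opening: 0.025
grip_force: 20.3
```

Emit:
drive_tool(targets=[{"tx":0,"ty":0,"tz":0.003,"ax":0,"ay":0,"az":0,"fingers":20},{"tx":0,"ty":0,"tz":0.004,"ax":0,"ay":0,"az":0,"fingers":20},{"tx":0,"ty":0,"tz":0.004,"ax":0,"ay":0,"az":0,"fingers":32},{"tx":0,"ty":0,"tz":0.004,"ax":0,"ay":0,"az":0,"fingers":36},{"tx":0,"ty":0,"tz":0.004,"ax":0,"ay":0,"az":0,"fingers":40}])

```text
clock: 26.6
position: [0.5581, 0.0895, 0.1258]
ee_rot: [[-0.999, -0.054, -0.009], [-0.054, 0.992, 0.118], [0.003, 0.118, -0.993]]
ft_force: [-0.0, 0.3, 0.7]
opening: 0.0342
grip_force: 0.0
```

Run:
```python
from h import *
s=st(); w=optics.capture('wrist'); save(w,'w11')
cv2.imwrite('pics/c11.png',cv2.cvtColor(cv2.resize(w['image'][150:410,130:470],(784,600)),cv2.COLOR_RGB2BGR))
```

```text
t 26.6 p [0.5581 0.0895 0.1258] F [-0.   0.3  0.7] op 0.0342 g 0.0
[[-0.999, -0.054, -0.009], [-0.054, 0.992, 0.118], [0.003, 0.118, -0.993]] [ 0.1   0.11 -0.04  1.42  0.12  0.05]
```

View pics/c11.png

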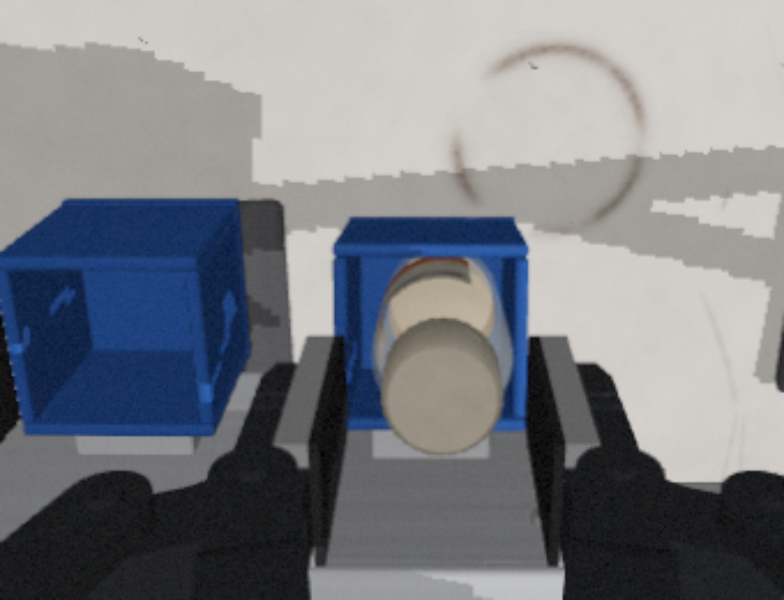

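The vial stands in B's near pocket, clear of both open pads at (310,450) and (570,450) in the crop. Retreating upward and going to the next vial.

Emit:
drive_tool(targets=[{"tx":0,"ty":0,"tz":-0.04,"ax":0,"ay":0,"az":0,"fingers":44},{"tx":0,"ty":0,"tz":-0.11,"ax":0,"ay":0,"az":0,"fingers":46},{"tx":0,"ty":0,"tz":-0.2,"ax":0,"ay":0,"az":0,"fingers":50},{"tx":0,"ty":0,"tz":-0.3,"ax":0,"ay":0,"az":0,"fingers":70}])

```text
clock: 26.98
position: [0.5584, 0.0787, 0.2162]
ee_rot: [[-0.999, -0.054, -0.01], [-0.054, 0.992, 0.118], [0.004, 0.118, -0.993]]
ft_force: [0.2, 0.1, 0.6]
opening: 0.0534
grip_force: 0.0
```

Run:
```python
from h import *
s=st(); split([.484,-.300,.21],toolR(RY),2)
w=optics.capture('wrist')
print(np.round(fitpocket(w,.0915,-1,(265,150,380,300)),3))
```

```text
t 26.98 p [0.5584 0.0787 0.2162] F [0.2 0.1 0.6] op 0.0534 g 0.0
[[-0.999, -0.054, -0.01], [-0.054, 0.992, 0.118], [0.004, 0.118, -0.993]] [0.08 0.11 0.14 1.6  0.12 0.03]
t [ 0.158 -0.62  -0.063] a [ 0.0189 -0.0006 -0.    ] | mm 193 deg 3.4
t [ 0.158 -0.623 -0.026] a [ 0.0189 -0.0006 -0.    ] | mm 193 deg 3.4
[ 0.558  0.091 -0.13 ]
```

Emit:
drive_tool(targets=[{"tx":0.158,"ty":-0.62,"tz":-0.063,"ax":0.0189,"ay":0,"az":0,"fingers":70},{"tx":0.158,"ty":-0.62,"tz":-0.063,"ax":0.0189,"ay":0,"az":0,"fingers":70},{"tx":0.158,"ty":-0.62,"tz":-0.063,"ax":0.0189,"ay":0,"az":0,"fingers":70},{"tx":0.158,"ty":-0.62,"tz":-0.063,"ax":0.0189,"ay":0,"az":0,"fingers":70},{"tx":0.158,"ty":-0.62,"tz":-0.063,"ax":0.0189,"ay":0,"az":0,"fingers":70}])

```text
clock: 27.45
position: [0.5208, -0.1133, 0.213]
ee_rot: [[-0.999, -0.053, -0.005], [-0.053, 0.997, 0.058], [0.002, 0.058, -0.998]]
ft_force: [0.7, -0.1, 0.3]
opening: 0.0595
grip_force: 0.0
```

Emit:
drive_tool(targets=[{"tx":0.158,"ty":-0.623,"tz":-0.026,"ax":0.0189,"ay":0,"az":0,"fingers":70},{"tx":0.158,"ty":-0.623,"tz":-0.026,"ax":0.0189,"ay":0,"az":0,"fingers":70},{"tx":0.158,"ty":-0.623,"tz":-0.026,"ax":0.0189,"ay":0,"az":0,"fingers":70},{"tx":0.158,"ty":-0.623,"tz":-0.026,"ax":0.0189,"ay":0,"az":0,"fingers":70},{"tx":0.158,"ty":-0.623,"tz":-0.026,"ax":0.0189,"ay":0,"az":0,"fingers":70}])

```text
clock: 27.87
position: [0.4834, -0.303, 0.2097]
ee_rot: [[-0.999, -0.053, -0.002], [-0.053, 0.999, -0.001], [0.002, -0.001, -1.0]]
ft_force: [0.1, 0.6, -0.1]
opening: 0.0599
grip_force: 0.0
```

```bash
cat >> h.py <<'E'
def vials():
    w=optics.capture('wrist')
    for r in finder.tip_of(w,'vial_1'): print('tip',round(r['conf'],2),np.round(r['xy']),atz(w,r['xy'],0))
    for r in finder.recognise(w,'vial_1'): print('whole',round(r['conf'],2),np.round(r['xy']),atz(w,r['xy'],.034))
    # pale cap blob
    return w
E
python3 - <<'E'
from h import *
s=st(); w=vials(); save(w,'w12')
E
```

```text
t 27.87 p [ 0.4834 -0.303   0.2097] F [ 0.1  0.6 -0.1] op 0.0599 g 0.0
[[-0.999, -0.053, -0.002], [-0.053, 0.999, -0.001], [0.002, -0.001, -1.0]] [-0.56  0.13  0.15  1.6  -0.   -0.61]
tip 0.72 [318. 201.] [ 0.4782 -0.3041  0.    ]
tip 0.66 [346. 106.] [ 0.3923 -0.2842  0.    ]
whole 0.86 [316. 214.] [ 0.4821 -0.3053  0.034 ]
whole 0.75 [350. 107.] [ 0.3936 -0.2834  0.034 ]
```

Emit:
drive_tool(targets=[{"tx":0.02,"ty":-0.008,"tz":0.1,"ax":0,"ay":0,"az":0,"fingers":70},{"tx":0.02,"ty":-0.008,"tz":0.2,"ax":0,"ay":0,"az":0,"fingers":70},{"tx":0.02,"ty":-0.008,"tz":0.3,"ax":0,"ay":0,"az":0,"fingers":70},{"tx":0.02,"ty":-0.008,"tz":0.3,"ax":0,"ay":0,"az":0,"fingers":70},{"tx":0.02,"ty":-0.008,"tz":0.3,"ax":0,"ay":0,"az":0,"fingers":70}])

```text
clock: 28.43
position: [0.4781, -0.3012, 0.1187]
ee_rot: [[-0.998, -0.055, -0.005], [-0.055, 0.998, 0.001], [0.004, 0.001, -1.0]]
ft_force: [0.0, 0.2, 0.2]
opening: 0.0597
grip_force: 0.0
```

Run:
```python
from h import *
s=st(); w=vials(); save(w,'w13')
p=np.array(s['position'])
print(proj(w,[[.477,-.305,0],[.477,-.305,.068],[.481,-.305,0],[.481,-.305,.068]]))
```

```text
t 28.43 p [ 0.4781 -0.3012  0.1187] F [0.  0.2 0.2] op 0.0597 g 0.0
[[-0.998, -0.055, -0.005], [-0.055, 0.998, 0.001], [0.004, 0.001, -1.0]] [-0.56  0.12 -0.04  1.42 -0.   -0.62]
tip 0.86 [314. 240.] [ 0.4803 -0.3041  0.    ]
tip 0.57 [352. 109.] [ 0.3906 -0.2848  0.    ]
whole 0.74 [311. 260.] [ 0.4822 -0.3056  0.034 ]
whole 0.73 [360. 112.] [ 0.3925 -0.2828  0.034 ]
[[313.4 235.7]
 [311.9 275.3]
 [313.1 241. ]
 [311.6 282.1]]
```

Emit:
drive_tool(targets=[{"tx":0.008,"ty":-0.013,"tz":0.06,"ax":0,"ay":0,"az":0,"fingers":70},{"tx":0.008,"ty":-0.013,"tz":0.14,"ax":0,"ay":0,"az":0,"fingers":70},{"tx":0.008,"ty":-0.013,"tz":0.215,"ax":0,"ay":0,"az":0,"fingers":70},{"tx":0.008,"ty":-0.013,"tz":0.215,"ax":0,"ay":0,"az":0,"fingers":70},{"tx":0.008,"ty":-0.013,"tz":0.215,"ax":0,"ay":0,"az":0,"fingers":60}])

```text
clock: 29.0
position: [0.4763, -0.3065, 0.0554]
ee_rot: [[-0.999, -0.054, -0.003], [-0.054, 0.999, -0.0], [0.003, -0.0, -1.0]]
ft_force: [0.0, 0.2, -0.8]
opening: 0.0517
grip_force: 0.0
```

Emit:
drive_tool(targets=[{"tx":0,"ty":0,"tz":0,"ax":0,"ay":0,"az":0,"fingers":38},{"tx":0,"ty":0,"tz":0,"ax":0,"ay":0,"az":0,"fingers":30},{"tx":0,"ty":0,"tz":0,"ax":0,"ay":0,"az":0,"fingers":20},{"tx":0,"ty":0,"tz":0,"ax":0,"ay":0,"az":0,"fingers":20},{"tx":0,"ty":0,"tz":0,"ax":0,"ay":0,"az":0,"fingers":20}], newtons=20)

```text
clock: 29.42
position: [0.4772, -0.307, 0.0567]
ee_rot: [[-0.999, -0.054, 0.0], [-0.054, 0.999, -0.002], [-0.0, -0.002, -1.0]]
ft_force: [0.0, 1.0, 7.3]
opening: 0.025
grip_force: 20.2
```

Emit:
drive_tool(targets=[{"tx":0,"ty":0,"tz":-0.08,"ax":0,"ay":0,"az":0,"fingers":20},{"tx":0,"ty":0,"tz":-0.2,"ax":0,"ay":0,"az":0,"fingers":20},{"tx":0,"ty":0,"tz":-0.33,"ax":0,"ay":0,"az":0,"fingers":20},{"tx":0,"ty":0,"tz":-0.46,"ax":0,"ay":0,"az":0,"fingers":20},{"tx":0,"ty":0,"tz":-0.58,"ax":0,"ay":0,"az":0,"fingers":20}])

```text
clock: 29.83
position: [0.4764, -0.3064, 0.2318]
ee_rot: [[-0.999, -0.054, -0.001], [-0.054, 0.999, -0.002], [0.001, -0.001, -1.0]]
ft_force: [0.6, -0.9, -0.4]
opening: 0.025
grip_force: 19.7
```

```bash
cat >> h.py <<'E'
def inhand(s,w,L=.054):
    p=np.array(s['position']);Rt=np.array(s['ee_rot'])
    for o in(-.008,-.004,0,.004,.008): print(o,'foot',proj(w,[p+Rt@[o,0,L]])[0],'mid',proj(w,[p+Rt@[o,0,L-.034]])[0])
E
python3 - <<'E'
from h import *
s=st(); w=vials(); inhand(s,w)
h=dropTCP(.0275,-1,0,.07,-.002); print(h)
split(h,TR,2,s)
E
```

```text
t 29.83 p [ 0.4764 -0.3064  0.2318] F [ 0.6 -0.9 -0.4] op 0.025 g 19.7
[[-0.999, -0.054, -0.001], [-0.054, 0.999, -0.002], [0.001, -0.001, -1.0]] [-0.57  0.12  0.19  1.64 -0.   -0.62]
tip 0.7 [323. 280.] [ 0.5629 -0.2976  0.    ]
tip 0.7 [346. 116.] [ 0.3935 -0.2851  0.    ]
whole 0.94 [318. 318.] [ 0.5899 -0.3009  0.034 ]
whole 0.88 [349. 118.] [ 0.3953 -0.2854  0.034 ]
-0.008 foot [319.  287.9] mid [319.1 320.8]
-0.004 foot [319.  281.3] mid [319.1 313.2]
0 foot [319.  274.6] mid [319.1 305.5]
0.004 foot [318.9 267.8] mid [319.1 297.7]
0.008 foot [318.9 261. ] mid [319.1 289.7]
[0.55691449 0.01600585 0.18991846]
t [-0.163  0.529  0.069] a [-0.0194 -0.0002  0.    ] | mm 167 deg 3.5
t [-0.163  0.524  0.101] a [-0.0194 -0.0002  0.    ] | mm 167 deg 3.5
```

Emit:
drive_tool(targets=[{"tx":-0.14,"ty":0.529,"tz":0.03,"ax":-0.0194,"ay":0,"az":0,"fingers":20},{"tx":-0.14,"ty":0.529,"tz":0.03,"ax":-0.0194,"ay":0,"az":0,"fingers":20},{"tx":-0.14,"ty":0.529,"tz":0.03,"ax":-0.0194,"ay":0,"az":0,"fingers":20},{"tx":-0.14,"ty":0.529,"tz":0.03,"ax":-0.0194,"ay":0,"az":0,"fingers":20},{"tx":-0.14,"ty":0.529,"tz":0.03,"ax":-0.0194,"ay":0,"az":0,"fingers":20}])

```text
clock: 30.4
position: [0.5102, -0.1403, 0.2182]
ee_rot: [[-0.998, -0.059, -0.007], [-0.059, 0.996, 0.063], [0.004, 0.063, -0.998]]
ft_force: [0.7, 0.4, -0.5]
opening: 0.0251
grip_force: 19.8
```

Emit:
drive_tool(targets=[{"tx":-0.04,"ty":0.12,"tz":0.02,"ax":-0.005,"ay":0,"az":0,"fingers":20},{"tx":-0.09,"ty":0.25,"tz":0.03,"ax":-0.01,"ay":0,"az":0,"fingers":20},{"tx":-0.13,"ty":0.38,"tz":0.05,"ax":-0.015,"ay":0,"az":0,"fingers":20},{"tx":-0.17,"ty":0.5,"tz":0.08,"ax":-0.0194,"ay":0,"az":0,"fingers":20},{"tx":-0.18,"ty":0.524,"tz":0.12,"ax":-0.0194,"ay":0,"az":0,"fingers":20}])

```text
clock: 30.82
position: [0.5558, 0.0202, 0.1924]
ee_rot: [[-0.998, -0.057, -0.009], [-0.057, 0.991, 0.123], [0.002, 0.123, -0.992]]
ft_force: [0.6, 0.2, -0.8]
opening: 0.0251
grip_force: 19.9
```

Run:
```python
from h import *
for _ in range(4): optics.capture('top')
s=st(); w=optics.capture('wrist'); save(w,'w14'); inhand(s,w,.055)
for r in finder.tip_of(w,'vial_1')+finder.recognise(w,'vial_1'): print('vial',round(r['conf'],2),np.round(r['xy']))
c=proj(w,[pocket(.0275,-1,0)+RN*.033])[0]; print(c)
win=(int(c[0])-55,int(c[1])-60,int(c[0])+50,int(c[1])-0)
for dx in(-.002,0,.002): print(dx,np.round(fitpocket(w,.0275,-1,win,dx),3))
path([(dropTCP(.0275,-1,0,.045,-.0035,.055),TR)],s)
```

```text
t 31.02 p [0.5545 0.0155 0.1921] F [ 0.1 -0.2  0.1] op 0.0248 g 19.9
[[-0.998, -0.054, -0.011], [-0.055, 0.991, 0.121], [0.004, 0.121, -0.993]] [-0.03  0.1   0.08  1.57  0.12 -0.09]
-0.008 foot [318.9 287. ] mid [319.  319.5]
-0.004 foot [318.9 280.4] mid [319. 312.]
0 foot [318.9 273.8] mid [319.  304.3]
0.004 foot [318.9 267. ] mid [319.  296.6]
0.008 foot [318.9 260.2] mid [319.  288.7]
vial 0.97 [409. 244.]
vial 0.6 [322. 278.]
vial 0.85 [420. 256.]
[318.8 256.2]
-0.002 [ 0.026  0.027 -0.11 ]
0 [ 0.034  0.027 -0.06 ]
0.002 [0.039 0.027 0.   ]
t [-0.003  0.     0.087] a [ 0.0004 -0.0013 -0.    ] | mm 26 deg 0.3
```

Run:
```python
from h import *
s=st(); a=(.027,-1,-.055)
path([(dropTCP(*a,.045,-.003,.055),TR),(dropTCP(*a,.02,-.003,.055),TR),(dropTCP(*a,.0,-.003,.055),TR)],s)
print(dropTCP(*a,0,-.003,.055))
```

```text
t 31.17 p [0.555  0.0148 0.1933] F [-0.4 -0.6 -0.7] op 0.0249 g 19.9
[[-0.999, -0.052, -0.008], [-0.053, 0.991, 0.121], [0.002, 0.121, -0.993]] [-0.03  0.1   0.08  1.57  0.12 -0.09]
t [-0.012  0.001  0.099] a [ 0.0004 -0.0006 -0.0006] | mm 30 deg 0.2
t [-0.     0.     0.083] a [0. 0. 0.] | mm 25 deg 0.0
t [-0.    -0.     0.067] a [0. 0. 0.] | mm 20 deg 0.0
[0.55812639 0.02410985 0.11923956]
```

Emit:
drive_tool(targets=[{"tx":-0.011,"ty":0,"tz":0.05,"ax":0,"ay":0,"az":0,"fingers":20},{"tx":-0.011,"ty":0,"tz":0.095,"ax":0,"ay":0,"az":0,"fingers":20},{"tx":-0.011,"ty":0,"tz":0.095,"ax":0,"ay":0,"az":0,"fingers":20},{"tx":-0.011,"ty":0,"tz":0.12,"ax":0,"ay":0,"az":0,"fingers":20},{"tx":-0.011,"ty":0,"tz":0.135,"ax":0,"ay":0,"az":0,"fingers":20}])

```text
clock: 31.58
position: [0.5582, 0.0206, 0.1528]
ee_rot: [[-0.999, -0.053, -0.008], [-0.053, 0.991, 0.121], [0.002, 0.121, -0.993]]
ft_force: [0.5, 0.5, -1.3]
opening: 0.0253
grip_force: 19.9
```

Emit:
drive_tool(targets=[{"tx":0,"ty":0,"tz":0.015,"ax":0,"ay":0,"az":0,"fingers":20},{"tx":0,"ty":0,"tz":0.03,"ax":0,"ay":0,"az":0,"fingers":20},{"tx":0,"ty":0,"tz":0.045,"ax":0,"ay":0,"az":0,"fingers":20},{"tx":0,"ty":0,"tz":0.045,"ax":0,"ay":0,"az":0,"fingers":20}])

```text
clock: 31.92
position: [0.5575, 0.0229, 0.1382]
ee_rot: [[-0.999, -0.054, -0.01], [-0.054, 0.991, 0.121], [0.004, 0.121, -0.993]]
ft_force: [-0.6, -0.8, 0.6]
opening: 0.0246
grip_force: 19.9
```

Run:
```python
from h import *
s=st(); a=(.027,-1,-.055)
path([(dropTCP(*a,.0,-.003,.055),TR)],s)
w=optics.capture('wrist'); c=proj(w,[pocket(*a)+RN*.033])[0]
win=(int(c[0])-60,int(c[1])-70,int(c[0])+55,int(c[1])-15)
print(np.round(fitpocket(w,.027,-1,win,0),3))
```

```text
t 31.92 p [0.5575 0.0229 0.1382] F [-0.6 -0.8  0.6] op 0.0246 g 19.9
[[-0.999, -0.054, -0.01], [-0.054, 0.991, 0.121], [0.004, 0.121, -0.993]] [-0.02  0.1  -0.02  1.46  0.12 -0.07]
t [-0.002 -0.004  0.063] a [ 0.0005 -0.0012 -0.0001] | mm 19 deg 0.2
[ 0.238  0.027 -0.06 ]
```

Emit:
drive_tool(targets=[{"tx":-0.001,"ty":-0.002,"tz":0.015,"ax":0,"ay":0,"az":0,"fingers":20},{"tx":-0.001,"ty":-0.002,"tz":0.03,"ax":0,"ay":0,"az":0,"fingers":20},{"tx":-0.001,"ty":-0.002,"tz":0.044,"ax":0,"ay":0,"az":0,"fingers":20},{"tx":-0.001,"ty":-0.002,"tz":0.054,"ax":0,"ay":0,"az":0,"fingers":20},{"tx":-0.001,"ty":-0.002,"tz":0.058,"ax":0,"ay":0,"az":0,"fingers":20}])

```text
clock: 32.38
position: [0.5578, 0.0244, 0.121]
ee_rot: [[-0.999, -0.054, -0.01], [-0.054, 0.991, 0.121], [0.004, 0.121, -0.993]]
ft_force: [0.4, -0.0, -0.3]
opening: 0.0249
grip_force: 19.9
```

Emit:
drive_tool(targets=[{"tx":0,"ty":0,"tz":0.004,"ax":0,"ay":0,"az":0,"fingers":20},{"tx":0,"ty":0,"tz":0.008,"ax":0,"ay":0,"az":0,"fingers":20},{"tx":0,"ty":0,"tz":0.008,"ax":0,"ay":0,"az":0,"fingers":20},{"tx":0,"ty":0,"tz":0.008,"ax":0,"ay":0,"az":0,"fingers":20}])

```text
clock: 32.72
position: [0.5582, 0.0246, 0.1196]
ee_rot: [[-0.999, -0.054, -0.009], [-0.054, 0.991, 0.121], [0.002, 0.121, -0.993]]
ft_force: [-0.2, 0.2, -0.1]
opening: 0.0247
grip_force: 19.9
```

Emit:
drive_tool(targets=[{"tx":0,"ty":0,"tz":0.004,"ax":0,"ay":0,"az":0,"fingers":20},{"tx":0,"ty":0,"tz":0.007,"ax":0,"ay":0,"az":0,"fingers":20},{"tx":0,"ty":0,"tz":0.007,"ax":0,"ay":0,"az":0,"fingers":20}])

```text
clock: 32.97
position: [0.5584, 0.0248, 0.1182]
ee_rot: [[-0.999, -0.054, -0.008], [-0.054, 0.991, 0.121], [0.001, 0.121, -0.993]]
ft_force: [-0.5, -0.2, 4.7]
opening: 0.0251
grip_force: 20.3
```

Emit:
drive_tool(targets=[{"tx":0,"ty":0,"tz":0,"ax":0,"ay":0,"az":0,"fingers":31},{"tx":0,"ty":0,"tz":0,"ax":0,"ay":0,"az":0,"fingers":34},{"tx":0,"ty":0,"tz":0,"ax":0,"ay":0,"az":0,"fingers":38},{"tx":0,"ty":0,"tz":-0.02,"ax":0,"ay":0,"az":0,"fingers":38},{"tx":0,"ty":0,"tz":-0.06,"ax":0,"ay":0,"az":0,"fingers":40}])

```text
clock: 33.38
position: [0.5573, 0.0228, 0.1343]
ee_rot: [[-0.998, -0.053, -0.012], [-0.055, 0.991, 0.121], [0.005, 0.122, -0.993]]
ft_force: [0.5, -0.8, -0.6]
opening: 0.034
grip_force: 0.0
```

Emit:
drive_tool(targets=[{"tx":0,"ty":0,"tz":-0.1,"ax":0,"ay":0,"az":0,"fingers":44},{"tx":0,"ty":0,"tz":-0.2,"ax":0,"ay":0,"az":0,"fingers":50},{"tx":0,"ty":0,"tz":-0.28,"ax":0,"ay":0,"az":0,"fingers":70},{"tx":0,"ty":0,"tz":-0.28,"ax":0,"ay":0,"az":0,"fingers":70}])

```text
clock: 33.72
position: [0.5604, 0.012, 0.2251]
ee_rot: [[-0.999, -0.054, -0.001], [-0.054, 0.991, 0.121], [-0.005, 0.121, -0.993]]
ft_force: [1.5, -0.5, 0.3]
opening: 0.0598
grip_force: 0.0
```

Run:
```python
from h import *
s=st(); w=optics.capture('wrist');save(w,'w15');t=optics.capture('top');sc=optics.capture('scene')
for r in finder.tip_of(w,'vial_1'): print('tip',round(r['conf'],2),np.round(r['xy']),atz(w,r['xy'],.07))
print('model floors A-,B-',proj(w,[pocket(.027,-1,-.06),pocket(.091,-1,-.1)]))
for r in finder.tip_of(t,'vial_1')+[0]+finder.recognise(t,'hanger_1'): 
    if r: print('top',round(r['conf'],2),np.round(r['xy']))
cv2.imwrite('pics/m15.png',cv2.cvtColor(cv2.resize(np.vstack([w['image'],cv2.resize(sc['image'][160:280,240:400],(640,480),interpolation=cv2.INTER_CUBIC)]),(450,600),interpolation=cv2.INTER_AREA),cv2.COLOR_RGB2BGR))
split([.391,-.285,.2],toolR(RY),2,s)
```

```text
t 33.72 p [0.5604 0.012  0.2251] F [ 1.5 -0.5  0.3] op 0.0598 g 0.0
[[-0.999, -0.054, -0.001], [-0.054, 0.991, 0.121], [-0.005, 0.121, -0.993]] [-0.04  0.11  0.16  1.62  0.12 -0.09]
tip 0.87 [319. 224.] [0.5617 0.0315 0.07  ]
tip 0.7 [398. 223.] [0.5604 0.0976 0.07  ]
model floors A-,B- [[317.9 220.9]
 [395.8 222.6]]
top 0.6 [431. 290.]
top 0.51 [270. 204.]
top 0.9 [267. 187.]
t [ 0.309 -0.48  -0.018] a [0.0193 0.0008 0.    ] | mm 171 deg 3.5
t [ 0.309 -0.481  0.012] a [0.0193 0.0008 0.    ] | mm 171 deg 3.5
```

View pics/m15.png

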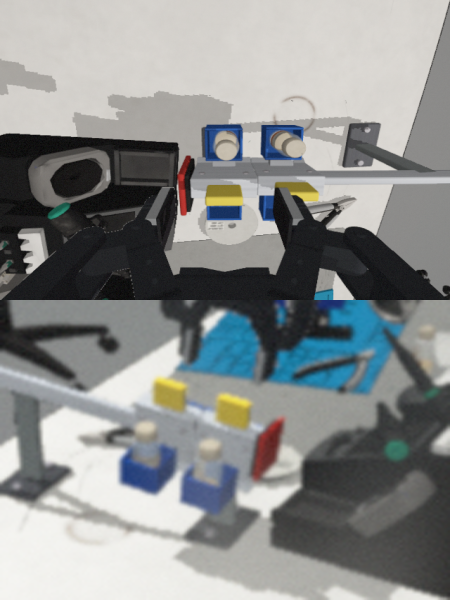

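Both vials stand in their pockets: the wrist view shows caps at (225,147) and (288,142), and the scene crop shows them upright. Fetching the third vial.

Emit:
drive_tool(targets=[{"tx":0.309,"ty":-0.48,"tz":-0.018,"ax":0.0193,"ay":0,"az":0,"fingers":70},{"tx":0.309,"ty":-0.48,"tz":-0.018,"ax":0.0193,"ay":0,"az":0,"fingers":70},{"tx":0.309,"ty":-0.48,"tz":-0.018,"ax":0.0193,"ay":0,"az":0,"fingers":70},{"tx":0.309,"ty":-0.48,"tz":-0.018,"ax":0.0193,"ay":0,"az":0,"fingers":70},{"tx":0.309,"ty":-0.48,"tz":-0.018,"ax":0.0193,"ay":0,"az":0,"fingers":70}])

```text
clock: 34.43
position: [0.471, -0.1396, 0.2057]
ee_rot: [[-0.999, -0.05, -0.008], [-0.051, 0.997, 0.06], [0.005, 0.06, -0.998]]
ft_force: [-0.2, 0.2, -0.1]
opening: 0.0595
grip_force: 0.0
```

Emit:
drive_tool(targets=[{"tx":0.3,"ty":-0.481,"tz":0.012,"ax":0.0193,"ay":0,"az":0,"fingers":70},{"tx":0.3,"ty":-0.481,"tz":0.012,"ax":0.0193,"ay":0,"az":0,"fingers":70},{"tx":0.3,"ty":-0.481,"tz":0.012,"ax":0.0193,"ay":0,"az":0,"fingers":70},{"tx":0.3,"ty":-0.481,"tz":0.012,"ax":0.0193,"ay":0,"az":0,"fingers":70},{"tx":0.3,"ty":-0.481,"tz":0.012,"ax":0.0193,"ay":0,"az":0,"fingers":70}])

```text
clock: 34.85
position: [0.3889, -0.2882, 0.1933]
ee_rot: [[-0.999, -0.05, -0.005], [-0.05, 0.999, 0.0], [0.005, 0.0, -1.0]]
ft_force: [0.1, -0.8, -0.1]
opening: 0.0598
grip_force: 0.0
```

Emit:
drive_tool(targets=[{"tx":0,"ty":0,"tz":0.1,"ax":0,"ay":0,"az":0,"fingers":70},{"tx":0,"ty":0,"tz":0.2,"ax":0,"ay":0,"az":0,"fingers":70},{"tx":0,"ty":0,"tz":0.27,"ax":0,"ay":0,"az":0,"fingers":70},{"tx":0,"ty":0,"tz":0.27,"ax":0,"ay":0,"az":0,"fingers":70},{"tx":0,"ty":0,"tz":0.27,"ax":0,"ay":0,"az":0,"fingers":70}])

```text
clock: 35.27
position: [0.3913, -0.2836, 0.1127]
ee_rot: [[-0.998, -0.055, -0.005], [-0.055, 0.999, 0.002], [0.005, 0.002, -1.0]]
ft_force: [0.4, 0.3, 1.0]
opening: 0.0596
grip_force: 0.0
```

Run:
```python
from h import *
s=st(); w=vials()
split([.394,-.285,.054],toolR(RY),1,s)
```

```text
t 35.27 p [ 0.3913 -0.2836  0.1127] F [0.4 0.3 1. ] op 0.0596 g 0.0
[[-0.998, -0.055, -0.005], [-0.055, 0.999, 0.002], [0.005, 0.002, -1.0]] [-0.63 -0.08 -0.24  1.41 -0.   -0.68]
tip 0.86 [318. 244.] [ 0.3937 -0.2839  0.    ]
whole 0.68 [315. 264.] [ 0.395  -0.2857  0.034 ]
t [-0.01  -0.006  0.196] a [ 0.0007 -0.0015  0.0001] | mm 59 deg 0.3
```

Emit:
drive_tool(targets=[{"tx":-0.016,"ty":-0.004,"tz":0.06,"ax":0,"ay":0,"az":0,"fingers":70},{"tx":-0.016,"ty":-0.004,"tz":0.13,"ax":0,"ay":0,"az":0,"fingers":70},{"tx":-0.016,"ty":-0.004,"tz":0.192,"ax":0,"ay":0,"az":0,"fingers":70},{"tx":-0.016,"ty":-0.004,"tz":0.192,"ax":0,"ay":0,"az":0,"fingers":70},{"tx":-0.016,"ty":-0.004,"tz":0.192,"ax":0,"ay":0,"az":0,"fingers":60}])

```text
clock: 35.83
position: [0.3967, -0.2852, 0.0567]
ee_rot: [[-0.999, -0.054, -0.003], [-0.054, 0.999, 0.0], [0.003, 0.0, -1.0]]
ft_force: [0.5, -0.7, 1.1]
opening: 0.0514
grip_force: 0.0
```

Emit:
drive_tool(targets=[{"tx":0,"ty":0,"tz":0,"ax":0,"ay":0,"az":0,"fingers":38},{"tx":0,"ty":0,"tz":0,"ax":0,"ay":0,"az":0,"fingers":30},{"tx":0,"ty":0,"tz":0,"ax":0,"ay":0,"az":0,"fingers":20},{"tx":0,"ty":0,"tz":0,"ax":0,"ay":0,"az":0,"fingers":20},{"tx":0,"ty":0,"tz":0,"ax":0,"ay":0,"az":0,"fingers":20}], newtons=20)

```text
clock: 36.25
position: [0.3974, -0.2858, 0.0577]
ee_rot: [[-0.999, -0.054, -0.0], [-0.054, 0.999, -0.001], [0.0, -0.001, -1.0]]
ft_force: [-0.3, 1.8, 7.2]
opening: 0.0248
grip_force: 20.1
```

Emit:
drive_tool(targets=[{"tx":0,"ty":0,"tz":-0.08,"ax":0,"ay":0,"az":0,"fingers":20},{"tx":0,"ty":0,"tz":-0.2,"ax":0,"ay":0,"az":0,"fingers":20},{"tx":0,"ty":0,"tz":-0.33,"ax":0,"ay":0,"az":0,"fingers":20},{"tx":0,"ty":0,"tz":-0.46,"ax":0,"ay":0,"az":0,"fingers":20},{"tx":0,"ty":0,"tz":-0.6,"ax":0,"ay":0,"az":0,"fingers":20}])

```text
clock: 36.67
position: [0.3966, -0.2851, 0.2377]
ee_rot: [[-0.999, -0.054, -0.002], [-0.054, 0.999, 0.0], [0.002, 0.0, -1.0]]
ft_force: [-0.1, -0.1, 0.4]
opening: 0.0246
grip_force: 19.8
```

Run:
```python
from h import *
s=st(); w=vials(); inhand(s,w,.055)
h=dropTCP(.091,1,-.1,.085,.003); print(h)
m=np.array([.47,.09,.245])
p=np.array(s['position']);Rl=toolR(RY)
path([((p+m)/2,Rl),(m,TR),(h+RN*.0,TR)],s)
```

```text
t 36.67 p [ 0.3966 -0.2851  0.2377] F [-0.1 -0.1  0.4] op 0.0246 g 19.8
[[-0.999, -0.054, -0.002], [-0.054, 0.999, 0.0], [0.002, 0.0, -1.0]] [-0.62 -0.06  0.01  1.65 -0.   -0.68]
tip 0.74 [613. 390.] [0.6207 0.101  0.    ]
tip 0.69 [321. 265.] [ 0.4684 -0.2789 -0.    ]
whole 0.62 [316. 300.] [ 0.4919 -0.2826  0.034 ]
-0.008 foot [319. 287.] mid [319.1 319.5]
-0.004 foot [319.  280.4] mid [319.1 312. ]
0 foot [319.  273.8] mid [319.1 304.3]
0.004 foot [319. 267.] mid [319.1 296.6]
0.008 foot [318.9 260.2] mid [319.1 288.6]
[0.64295798 0.08205931 0.21667326]
t [-0.156  0.618 -0.012] a [ 0.0001 -0.0008  0.    ] | mm 191 deg 0.1
t [-0.156  0.618 -0.012] a [-0.0382 -0.     -0.    ] | mm 191 deg 6.9
t [-0.574 -0.069  0.087] a [0. 0. 0.] | mm 175 deg 0.0
```

Emit:
drive_tool(targets=[{"tx":-0.156,"ty":0.618,"tz":-0.02,"ax":0,"ay":0,"az":0,"fingers":20},{"tx":-0.156,"ty":0.618,"tz":-0.02,"ax":0,"ay":0,"az":0,"fingers":20},{"tx":-0.156,"ty":0.618,"tz":-0.02,"ax":0,"ay":0,"az":0,"fingers":20},{"tx":-0.156,"ty":0.618,"tz":-0.02,"ax":0,"ay":0,"az":0,"fingers":20},{"tx":-0.156,"ty":0.618,"tz":-0.02,"ax":0,"ay":0,"az":0,"fingers":20}])

```text
clock: 37.23
position: [0.4335, -0.0947, 0.241]
ee_rot: [[-0.998, -0.055, -0.003], [-0.055, 0.998, 0.001], [0.003, 0.001, -1.0]]
ft_force: [0.7, 0.0, -0.6]
opening: 0.0247
grip_force: 19.9
```

Emit:
drive_tool(targets=[{"tx":-0.156,"ty":0.618,"tz":-0.025,"ax":-0.0382,"ay":0,"az":0,"fingers":20},{"tx":-0.156,"ty":0.618,"tz":-0.025,"ax":-0.0382,"ay":0,"az":0,"fingers":20},{"tx":-0.156,"ty":0.618,"tz":-0.025,"ax":-0.0382,"ay":0,"az":0,"fingers":20},{"tx":-0.156,"ty":0.618,"tz":-0.025,"ax":-0.0382,"ay":0,"az":0,"fingers":20},{"tx":-0.156,"ty":0.618,"tz":-0.025,"ax":-0.0382,"ay":0,"az":0,"fingers":20}])

```text
clock: 37.65
position: [0.4702, 0.0931, 0.2483]
ee_rot: [[-0.998, -0.055, -0.01], [-0.056, 0.991, 0.12], [0.003, 0.121, -0.993]]
ft_force: [-0.4, -0.7, -0.6]
opening: 0.0249
grip_force: 20.0
```

Run:
```python
from h import *
s=st(); h=dropTCP(.091,1,-.1,.085,.003); 
m=h.copy();m[2]=.252; m[0]-=.0
path([(m,TR)],s)
t=optics.capture('top'); 
h=cv2.cvtColor(t['image'],cv2.COLOR_RGB2HSV)
for roll in (0,-.05,-.1,-.15): print(roll,proj(t,box(.091,roll,0,1)[4:]).tolist(), 'tabtop',proj(t,[railpt(.091)+R.from_rotvec(U*roll).as_matrix()@(RN*.054)]))
for b in blobs(t,'blue')+blobs(t,'yellow'): 
    if b[1]<600: print(b)
w=optics.capture('wrist')
for b in blobs(w,'yellow',200): print('w yel',b)
for roll in (0,-.05,-.1,-.15):
    c=railpt(.091);n=R.from_rotvec(U*roll).as_matrix()
    print(roll,'w tab top corners',proj(w,[c+n@(RN*.054+RX*a*.005+U*b*.016) for a,b in((-1,-1),(1,-1),(1,1),(-1,1))]).tolist())
```

```text
t 37.65 p [0.4702 0.0931 0.2483] F [-0.4 -0.7 -0.6] op 0.0249 g 20.0
[[-0.998, -0.055, -0.01], [-0.056, 0.991, 0.12], [0.003, 0.121, -0.993]] [ 0.13 -0.09  0.    1.66  0.12  0.07]
t [-0.573 -0.067 -0.023] a [ 0.0003 -0.0012  0.0003] | mm 173 deg 0.2
0 [[279.9, 181.1], [279.6, 163.3], [261.4, 163.4], [261.6, 181.2]] tabtop [[272.1 183.9]]
-0.05 [[280.0, 180.7], [279.7, 162.7], [261.4, 162.8], [261.6, 180.8]] tabtop [[272.2 185.2]]
-0.1 [[280.0, 180.4], [279.7, 162.2], [261.4, 162.2], [261.6, 180.5]] tabtop [[272.2 186.5]]
-0.15 [[280.0, 180.0], [279.8, 161.7], [261.4, 161.7], [261.7, 180.1]] tabtop [[272.2 187.8]]
([303.1, 170.6], 124, [[296.0, 163.0], [307.0, 162.0], [308.0, 180.0], [297.0, 181.0]])
([307.5, 186.5], 16, [[306.0, 185.0], [309.0, 185.0], [309.0, 188.0], [306.0, 188.0]])
w yel ([291.2, 402.3], 849, [[277.0, 384.0], [304.0, 384.0], [304.0, 418.0], [277.0, 418.0]])
0 w tab top corners [[257.9, 420.8], [258.7, 431.7], [304.1, 431.8], [303.9, 420.8]]
-0.05 w tab top corners [[257.7, 417.4], [258.4, 429.0], [304.0, 429.1], [303.8, 417.5]]
-0.1 w tab top corners [[257.6, 413.9], [258.2, 426.1], [303.9, 426.2], [303.8, 414.0]]
-0.15 w tab top corners [[257.5, 410.3], [258.0, 423.0], [303.9, 423.1], [303.8, 410.3]]
```

Emit:
drive_tool(targets=[{"tx":-0.14,"ty":-0.02,"tz":-0.023,"ax":0,"ay":0,"az":0,"fingers":20},{"tx":-0.28,"ty":-0.035,"tz":-0.023,"ax":0,"ay":0,"az":0,"fingers":20},{"tx":-0.42,"ty":-0.05,"tz":-0.023,"ax":0,"ay":0,"az":0,"fingers":20},{"tx":-0.56,"ty":-0.067,"tz":-0.023,"ax":0,"ay":0,"az":0,"fingers":20},{"tx":-0.573,"ty":-0.067,"tz":-0.023,"ax":0,"ay":0,"az":0,"fingers":20}])

```text
clock: 38.17
position: [0.6476, 0.077, 0.2467]
ee_rot: [[-0.999, -0.052, -0.015], [-0.053, 0.991, 0.119], [0.009, 0.119, -0.993]]
ft_force: [0.2, 1.1, -2.5]
opening: 0.0253
grip_force: 20.0
```

Run:
```python
from h import *
for _ in range(3): optics.capture('top')
s=st(); w=optics.capture('wrist'); inhand(s,w,.056)
for r in finder.tip_of(w,'vial_1'): print('vial',round(r['conf'],2),np.round(r['xy']))
im=w['image'].copy()
for roll,c in((0,(255,0,0)),(-.1,(0,255,0))):
    q=proj(w,box(.091,roll,0,1,hw=.017,h=(.003,.036))); cv2.polylines(im,[q[4:].astype(int)],True,c,1)
    n=R.from_rotvec(U*roll).as_matrix(); q=proj(w,[railpt(.091)+n@(RN*.054+RX*a*.005+U*b*.016) for a,b in((-1,-1),(1,-1),(1,1),(-1,1))]); cv2.polylines(im,[q.astype(int)],True,c,1)
    q=proj(w,box(.091,roll,0,-1,hw=.020)); cv2.polylines(im,[q[4:].astype(int)],True,c,1)
p=np.array(s['position']);Rt=np.array(s['ee_rot'])
f=proj(w,[p+Rt@[.0035+.0135*np.cos(k),.0135*np.sin(k),.056] for k in np.linspace(0,6.2,16)]); cv2.polylines(im,[f.astype(int)],True,(255,0,255),1)
save(w,'w16')
cv2.imwrite('pics/c16.png',cv2.cvtColor(cv2.resize(im[130:380,170:470],(720,600)),cv2.COLOR_RGB2BGR))
h=dropTCP(.091,1,-.1,.045,.0035,.056); path([(h,TR)],s)
for b in blobs(w,'yellow',100): print('w yel',b)
```

```text
t 38.32 p [0.6431 0.0777 0.2512] F [-0.7  0.6 -0.2] op 0.0249 g 20.0
[[-0.999, -0.052, -0.012], [-0.053, 0.991, 0.119], [0.006, 0.12, -0.993]] [0.07 0.34 0.48 1.72 0.12 0.02]
-0.008 foot [318.9 286.1] mid [319.1 318.4]
-0.004 foot [318.9 279.6] mid [319.  310.9]
0 foot [318.9 273. ] mid [319.  303.2]
0.004 foot [318.9 266.3] mid [319.  295.5]
0.008 foot [318.9 259.5] mid [319.  287.6]
vial 0.74 [319. 264.]
vial 0.71 [243. 118.]
vial 0.66 [324. 117.]
t [-0.004  0.001  0.243] a [ 0.     -0.0018 -0.0005] | mm 73 deg 0.3
w yel ([318.4, 163.4], 835, [[291.0, 155.0], [346.0, 155.0], [346.0, 171.0], [291.0, 171.0]])
w yel ([210.3, 172.0], 1080, [[179.0, 164.0], [243.0, 163.0], [243.0, 180.0], [179.0, 182.0]])
```

View pics/c16.png

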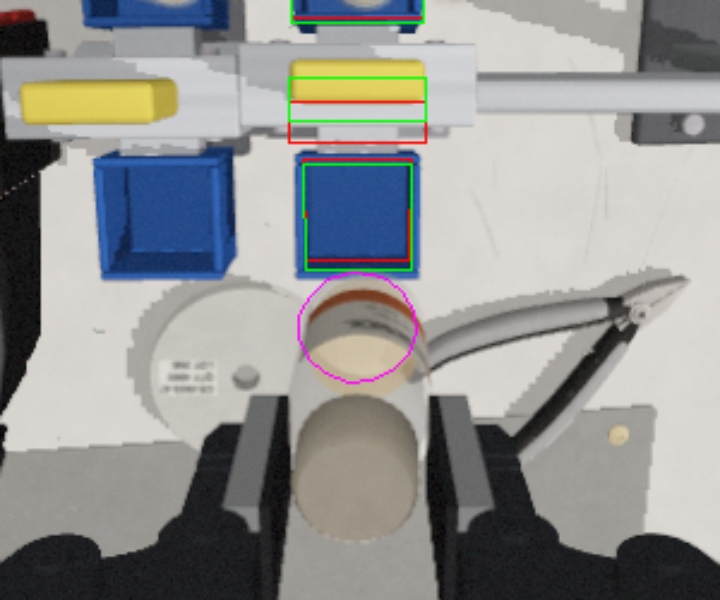

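The overlay shows the far pocket at (296–420, 152–278), agreeing with the green model (hanger leaning about -0.1 rad). The vial hangs beside it, ready. I'll tilt the tool by the same lean and go down.

```bash
cat >> h.py <<'E'
Q=R.from_rotvec(U*-.10).as_matrix(); TR2=Q@TR
def drop2(h,off=.0035,L=.056): return pocket(.091,1,-.12)+np.array([-.001,0,0])+Q@RN*(L+h)-TR2[:,0]*off
E
python3 - <<'E'
from h import *
s=st(); print(drop2(0),drop2(.06))
path([(drop2(.06),TR2),(drop2(.04),TR2),(drop2(.02),TR2),(drop2(0),TR2)],s)
E
```

```text
t 38.42 p [0.6421 0.0781 0.2536] F [ 0.5  0.1 -0.5] op 0.0247 g 20.0
[[-0.999, -0.053, -0.009], [-0.054, 0.991, 0.12], [0.002, 0.12, -0.993]] [0.07 0.33 0.48 1.72 0.12 0.02]
[0.63716396 0.09164545 0.13523274] [0.63156096 0.08417177 0.19450186]
t [ 0.034 -0.002  0.198] a [ 0.0001 -0.0327 -0.0002] | mm 60 deg 5.9
t [0.    0.    0.067] a [0. 0. 0.] | mm 20 deg 0.0
t [-0.     0.     0.067] a [0. 0. 0.] | mm 20 deg 0.0
t [-0.     0.     0.067] a [0. 0. 0.] | mm 20 deg 0.0
```

Emit:
drive_tool(targets=[{"tx":0.01,"ty":0,"tz":0.04,"ax":0,"ay":-0.0327,"az":0,"fingers":20},{"tx":0.034,"ty":-0.002,"tz":0.1,"ax":0,"ay":-0.0327,"az":0,"fingers":20},{"tx":0.034,"ty":-0.002,"tz":0.17,"ax":0,"ay":-0.0327,"az":0,"fingers":20},{"tx":0.034,"ty":-0.002,"tz":0.198,"ax":0,"ay":-0.0327,"az":0,"fingers":20},{"tx":0.034,"ty":-0.002,"tz":0.198,"ax":0,"ay":-0.0327,"az":0,"fingers":20}])

```text
clock: 38.83
position: [0.6306, 0.0846, 0.1932]
ee_rot: [[-0.994, -0.054, 0.092], [-0.042, 0.991, 0.125], [-0.098, 0.12, -0.988]]
ft_force: [-0.3, -0.3, -0.4]
opening: 0.0246
grip_force: 20.0
```

Run:
```python
from h import *
for _ in range(2): optics.capture('top')
s=st(); w=optics.capture('wrist'); save(w,'w17')
h=cv2.cvtColor(w['image'],cv2.COLOR_RGB2HSV); m=cv2.inRange(h,(105,150,30),(128,255,255))
sub=m[150:300,255:385]; ys,xs=np.where(sub>0); print('blue cols',xs.min()+255,xs.max()+255,'rows',ys.min()+150,ys.max()+150)
for dx in(-.002,0,): 
  for win in((265,150,380,300),(265,150,380,240)):
    print(dx,np.round(fitpocket(w,.091,1,win,dx),3))
print('model rim outer',proj(w,box(.091,-.12,-.001,1)[4:]).tolist())
for r in finder.tip_of(w,'vial_1'): print('vial',round(r['conf'],2),np.round(r['xy']))
p=np.array(s['position']);Rt=np.array(s['ee_rot']); print('foot model',proj(w,[p+Rt@[.0035,0,.056]]),'rim centre',proj(w,[pocket(.091,1,-.12)+Q@RN*.033]))
path([(drop2(.04),TR2),(drop2(0),TR2)],s)
```

```text
t 38.93 p [0.6322 0.0845 0.1956] F [0.6 0.  0.4] op 0.0247 g 20.0
[[-0.994, -0.054, 0.095], [-0.042, 0.991, 0.125], [-0.101, 0.12, -0.988]] [0.08 0.18 0.17 1.46 0.12 0.04]
blue cols 255 349 rows 214 276
-0.002 [ 0.499  0.091 -0.19 ]
-0.002 [ 0.241  0.091 -0.19 ]
0 [ 0.498  0.091 -0.18 ]
0 [ 0.161  0.091 -0.2  ]
model rim outer [[284.7, 215.4], [286.5, 276.8], [349.8, 276.6], [351.4, 215.3]]
vial 0.98 [323. 113.]
vial 0.57 [220. 113.]
vial 0.56 [320. 263.]
foot model [[319.  267.1]] rim centre [[318.  249.3]]
t [ 0.003 -0.002  0.07 ] a [0.0001 0.0004 0.    ] | mm 21 deg 0.1
t [-0.     0.     0.133] a [0. 0. 0.] | mm 40 deg 0.0
```

Emit:
drive_tool(targets=[{"tx":0.003,"ty":-0.001,"tz":0.035,"ax":0,"ay":0,"az":0,"fingers":20},{"tx":0.003,"ty":-0.001,"tz":0.07,"ax":0,"ay":0,"az":0,"fingers":20},{"tx":0.003,"ty":-0.001,"tz":0.09,"ax":0,"ay":0,"az":0,"fingers":20},{"tx":0.003,"ty":-0.001,"tz":0.11,"ax":0,"ay":0,"az":0,"fingers":20},{"tx":0.003,"ty":-0.001,"tz":0.11,"ax":0,"ay":0,"az":0,"fingers":20}])

```text
clock: 39.45
position: [0.6341, 0.0884, 0.159]
ee_rot: [[-0.994, -0.053, 0.09], [-0.042, 0.991, 0.125], [-0.096, 0.12, -0.988]]
ft_force: [-0.5, 0.1, -0.3]
opening: 0.0248
grip_force: 20.0
```

Emit:
drive_tool(targets=[{"tx":0,"ty":0,"tz":0.015,"ax":0,"ay":0,"az":0,"fingers":20},{"tx":0,"ty":0,"tz":0.03,"ax":0,"ay":0,"az":0,"fingers":20},{"tx":0,"ty":0,"tz":0.03,"ax":0,"ay":0,"az":0,"fingers":20}])

```text
clock: 39.7
position: [0.6353, 0.0895, 0.1513]
ee_rot: [[-0.994, -0.054, 0.092], [-0.042, 0.991, 0.125], [-0.098, 0.12, -0.988]]
ft_force: [-0.2, -0.0, -0.2]
opening: 0.0244
grip_force: 20.0
```

Run:
```python
from h import *
s=st(); w=optics.capture('wrist'); save(w,'w18')
h=cv2.cvtColor(w['image'],cv2.COLOR_RGB2HSV); m=cv2.inRange(h,(105,150,30),(128,255,255))
for r in range(190,310,8): xs=np.where(m[r,255:390]>0)[0]+255; print(r,(xs.min(),xs.max(),len(xs)) if len(xs) else None,end='; ')
print('\nmodel rim outer',proj(w,box(.091,-.12,-.001,1)[4:]).tolist())
p=np.array(s['position']);Rt=np.array(s['ee_rot']); print('foot model',proj(w,[p+Rt@[.0035,0,.056]]))
path([(drop2(0),TR2)],s)
```

```text
t 39.7 p [0.6353 0.0895 0.1513] F [-0.2 -0.  -0.2] op 0.0244 g 20.0
[[-0.994, -0.054, 0.092], [-0.042, 0.991, 0.125], [-0.098, 0.12, -0.988]] [0.09 0.19 0.1  1.38 0.12 0.05]
190 None; 198 None; 206 None; 214 None; 222 None; 230 None; 238 None; 246 None; 254 None; 262 (np.int64(279), np.int64(357), 29); 270 (np.int64(279), np.int64(357), 26); 278 (np.int64(280), np.int64(356), 21); 286 (np.int64(280), np.int64(356), 19); 294 (np.int64(286), np.int64(351), 4); 302 None; 
model rim outer [[277.9, 241.9], [280.7, 314.9], [357.7, 314.7], [360.2, 241.7]]
foot model [[318.9 267. ]]
t [-0.001  0.     0.054] a [ 0.     -0.0003 -0.0001] | mm 16 deg 0.1
```

Run:
```python
from h import *
w=optics.capture('wrist'); t=optics.capture('top')
for b in blobs(w,'yellow',100): print('w yel',b)
im=w['image']
for r in range(200,312,6): print(r,im[r,284].tolist(),im[r,318].tolist(),im[r,354].tolist())
for b in blobs(t,'blue')+blobs(t,'yellow'): 
    if b[1]<600: print(b)
```

```text
w yel ([317.7, 230.2], 4738, [[265.0, 206.0], [370.0, 206.0], [370.0, 253.0], [265.0, 253.0]])
w yel ([124.5, 241.9], 5888, [[56.0, 216.0], [190.0, 214.0], [191.0, 267.0], [56.0, 269.0]])
200 [164, 163, 167] [165, 166, 168] [202, 202, 206]
206 [131, 116, 40] [138, 124, 49] [135, 119, 46]
212 [137, 121, 45] [136, 121, 45] [138, 124, 48]
218 [135, 120, 42] [136, 120, 44] [140, 124, 51]
224 [184, 167, 69] [184, 166, 70] [182, 165, 66]
230 [224, 206, 93] [224, 207, 94] [225, 206, 93]
236 [222, 204, 92] [223, 207, 93] [226, 207, 95]
242 [221, 202, 87] [224, 207, 94] [224, 207, 94]
248 [220, 201, 87] [220, 203, 89] [221, 203, 88]
254 [70, 74, 64] [125, 94, 47] [89, 102, 114]
260 [13, 39, 81] [133, 130, 122] [40, 83, 153]
266 [32, 55, 98] [107, 103, 97] [37, 83, 157]
272 [24, 48, 96] [186, 176, 155] [38, 84, 159]
278 [24, 51, 99] [186, 176, 155] [45, 91, 163]
284 [23, 51, 101] [189, 180, 158] [47, 92, 167]
290 [30, 67, 127] [166, 154, 129] [44, 91, 167]
296 [105, 106, 105] [114, 109, 97] [102, 103, 102]
302 [78, 79, 79] [124, 119, 106] [89, 89, 89]
308 [33, 33, 32] [133, 126, 112] [36, 33, 35]
```

Emit:
drive_tool(targets=[{"tx":0,"ty":0,"tz":0.012,"ax":0,"ay":0,"az":0,"fingers":20},{"tx":0,"ty":0,"tz":0.024,"ax":0,"ay":0,"az":0,"fingers":20},{"tx":0,"ty":0,"tz":0.036,"ax":0,"ay":0,"az":0,"fingers":20},{"tx":0,"ty":0,"tz":0.044,"ax":0,"ay":0,"az":0,"fingers":20},{"tx":0,"ty":0,"tz":0.046,"ax":0,"ay":0,"az":0,"fingers":20}])

```text
clock: 40.27
position: [0.6365, 0.0912, 0.1378]
ee_rot: [[-0.994, -0.054, 0.092], [-0.042, 0.991, 0.125], [-0.098, 0.12, -0.988]]
ft_force: [-0.5, 0.5, -1.4]
opening: 0.0247
grip_force: 20.0
```

Emit:
drive_tool(targets=[{"tx":0,"ty":0,"tz":0.003,"ax":0,"ay":0,"az":0,"fingers":20},{"tx":0,"ty":0,"tz":0.006,"ax":0,"ay":0,"az":0,"fingers":20},{"tx":0,"ty":0,"tz":0.006,"ax":0,"ay":0,"az":0,"fingers":20},{"tx":0,"ty":0,"tz":0.006,"ax":0,"ay":0,"az":0,"fingers":20}])

```text
clock: 40.6
position: [0.637, 0.0914, 0.137]
ee_rot: [[-0.994, -0.054, 0.093], [-0.042, 0.991, 0.125], [-0.099, 0.12, -0.988]]
ft_force: [-0.5, 0.7, -0.4]
opening: 0.0248
grip_force: 20.0
```

Run:
```python
from h import *
s=st(); w=optics.capture('wrist'); p=np.array(s['position']); print([b[0] for b in blobs(w,'yellow',400)])
for roll in(-.15,-.12,-.08,-.04): print(roll,proj(w,[railpt(.091)+R.from_rotvec(U*roll).as_matrix()@(RN*.054+RX*.005*k) for k in(-1,1)]).tolist())
print([b[2] for b in blobs(w,'yellow',400)])
```

```text
t 40.6 p [0.637  0.0914 0.137 ] F [-0.5  0.7 -0.4] op 0.0248 g 20.0
[[-0.994, -0.054, 0.093], [-0.042, 0.991, 0.125], [-0.099, 0.12, -0.988]] [0.09 0.19 0.07 1.35 0.12 0.05]
[[317.4, 248.8], [98.9, 258.1]]
-0.15 [[319.1, 247.0], [319.2, 283.7]]
-0.12 [[319.2, 253.2], [319.2, 289.2]]
-0.08 [[319.2, 261.5], [319.2, 296.3]]
-0.04 [[319.2, 269.5], [319.2, 303.0]]
[[[257.0, 218.0], [378.0, 218.0], [378.0, 278.0], [257.0, 278.0]], [[19.0, 227.0], [176.0, 225.0], [177.0, 288.0], [19.0, 290.0]]]
```

Emit:
drive_tool(targets=[{"tx":0,"ty":0,"tz":0.003,"ax":0,"ay":0,"az":0,"fingers":20},{"tx":0,"ty":0,"tz":0.006,"ax":0,"ay":0,"az":0,"fingers":20},{"tx":0,"ty":0,"tz":0.008,"ax":0,"ay":0,"az":0,"fingers":20},{"tx":0,"ty":0,"tz":0.008,"ax":0,"ay":0,"az":0,"fingers":20}])

```text
clock: 40.98
position: [0.6371, 0.0917, 0.1344]
ee_rot: [[-0.994, -0.054, 0.093], [-0.042, 0.991, 0.125], [-0.099, 0.12, -0.988]]
ft_force: [-0.7, 0.0, -0.2]
opening: 0.025
grip_force: 20.0
```

```bash
cat >> h.py <<'E'
def tabroll():
    s=st(); w=optics.capture('wrist'); b=min(blobs(w,'yellow',400),key=lambda b:abs(b[0][0]-318)); row=max(c[1] for c in b[2])
    f=lambda r:proj(w,[railpt(.091)+R.from_rotvec(U*r).as_matrix()@(RN*.054+RX*.005)])[0,1]
    rs=np.arange(-.3,.1,.005); print('tab edge',row,'roll',rs[np.argmin([abs(f(r)-row) for r in rs])].round(3))
E
python3 -c "
from h import *
tabroll()"
```

```text
t 40.98 p [0.6371 0.0917 0.1344] F [-0.7  0.  -0.2] op 0.025 g 20.0
[[-0.994, -0.054, 0.093], [-0.042, 0.991, 0.125], [-0.099, 0.12, -0.988]] [0.09 0.19 0.07 1.34 0.12 0.05]
tab edge 292.0 roll -0.135
```

The lean dropped from -0.18 to -0.135, so the vial stands on the pocket floor. Following it down a little, then letting go.

Emit:
drive_tool(targets=[{"tx":0,"ty":0,"tz":0.003,"ax":0,"ay":0,"az":0,"fingers":20},{"tx":0,"ty":0,"tz":0.006,"ax":0,"ay":0,"az":0,"fingers":20},{"tx":0,"ty":0,"tz":0.009,"ax":0,"ay":0,"az":0,"fingers":20},{"tx":0,"ty":0,"tz":0.01,"ax":0,"ay":0,"az":0,"fingers":20}])

```text
clock: 41.37
position: [0.6374, 0.0921, 0.1316]
ee_rot: [[-0.994, -0.054, 0.093], [-0.042, 0.991, 0.125], [-0.099, 0.12, -0.988]]
ft_force: [-1.6, -0.9, 2.1]
opening: 0.0249
grip_force: 20.2
```

```bash
python3 -c "
from h import *
tabroll()"
```

```text
t 41.37 p [0.6374 0.0921 0.1316] F [-1.6 -0.9  2.1] op 0.0249 g 20.2
[[-0.994, -0.054, 0.093], [-0.042, 0.991, 0.125], [-0.099, 0.12, -0.988]] [0.09 0.19 0.07 1.34 0.12 0.05]
tab edge 310.0 roll -0.065
```

Clear contact at 2 N with the hanger nearly level. Releasing slowly and retreating straight up.

Emit:
drive_tool(targets=[{"tx":0,"ty":0,"tz":0,"ax":0,"ay":0,"az":0,"fingers":31},{"tx":0,"ty":0,"tz":0,"ax":0,"ay":0,"az":0,"fingers":34},{"tx":0,"ty":0,"tz":0,"ax":0,"ay":0,"az":0,"fingers":40},{"tx":0,"ty":0,"tz":-0.01,"ax":0,"ay":0,"az":0,"fingers":42},{"tx":0,"ty":0,"tz":-0.04,"ax":0,"ay":0,"az":0,"fingers":42}])

```text
clock: 41.83
position: [0.6358, 0.0906, 0.1424]
ee_rot: [[-0.994, -0.053, 0.091], [-0.042, 0.991, 0.125], [-0.097, 0.12, -0.988]]
ft_force: [0.6, 0.9, -1.0]
opening: 0.0356
grip_force: 0.0
```

Emit:
drive_tool(targets=[{"tx":0,"ty":0,"tz":-0.05,"ax":0,"ay":0,"az":0,"fingers":42},{"tx":0,"ty":0,"tz":-0.13,"ax":0,"ay":0,"az":0,"fingers":46},{"tx":0,"ty":0,"tz":-0.25,"ax":0,"ay":0,"az":0,"fingers":50},{"tx":0,"ty":0,"tz":-0.35,"ax":0,"ay":0,"az":0,"fingers":60}])

```text
clock: 42.17
position: [0.626, 0.0772, 0.2497]
ee_rot: [[-0.994, -0.054, 0.094], [-0.042, 0.991, 0.125], [-0.1, 0.12, -0.988]]
ft_force: [0.7, -0.8, 0.3]
opening: 0.051
grip_force: 0.0
```

Run:
```python
from h import *
s=st()
for i in range(2):
  w=optics.capture('wrist'); save(w,f'w2{i}'); 
  for r in finder.tip_of(w,'vial_1'): print('tip',round(r['conf'],2),np.round(r['xy']))
  for k in range(8): finder.recognise(w,'vial_1')
t=optics.capture('top'); 
for r in finder.recognise(t,'vial_1'): print('top vial',round(r['conf'],2),np.round(r['xy']))
print('floors A- B- B+',proj(w,[pocket(.027,-1,-.1),pocket(.091,-1,0),pocket(.091,1,0)]).tolist())
print([b[:1]+b[2:] for b in blobs(w,'yellow',200)])
for y,rl in((.027,-.15),(.027,-.1),(.091,-.05),(.091,0)): print(y,rl,'tab top back/front',proj(w,[railpt(y)+R.from_rotvec(U*rl).as_matrix()@(RN*.054+RX*.005*k) for k in(-1,1)]).tolist())
```

```text
t 42.17 p [0.626  0.0772 0.2497] F [ 0.7 -0.8  0.3] op 0.051 g 0.0
[[-0.994, -0.054, 0.094], [-0.042, 0.991, 0.125], [-0.1, 0.12, -0.988]] [0.07 0.18 0.28 1.57 0.12 0.03]
tip 0.9 [238. 114.]
tip 0.72 [320. 105.]
tip 0.65 [320. 206.]
tip 0.86 [239. 115.]
tip 0.86 [319. 209.]
tip 0.75 [322. 107.]
floors A- B- B+ [[235.0, 114.5], [318.6, 107.9], [318.8, 207.7]]
[([207.7, 187.4], [[174.0, 176.0], [240.0, 174.0], [241.0, 199.0], [174.0, 200.0]]), ([318.3, 190.3], [[290.0, 176.0], [346.0, 176.0], [346.0, 205.0], [290.0, 205.0]])]
0.027 -0.15 tab top back/front [[199.1, 177.6], [200.7, 196.0]]
0.027 -0.1 tab top back/front [[199.4, 182.7], [201.3, 200.8]]
0.091 -0.05 tab top back/front [[318.9, 187.2], [318.9, 205.1]]
0.091 0 tab top back/front [[318.9, 192.2], [318.9, 209.6]]
```

All three vial feet project within 2–4 px of their pocket floors. Backing away for a last check.

Emit:
drive_tool(targets=[{"tx":0,"ty":0,"tz":-0.1,"ax":0,"ay":0,"az":0,"fingers":60},{"tx":0.1,"ty":0,"tz":-0.2,"ax":0,"ay":0.01,"az":0,"fingers":60},{"tx":0.22,"ty":0,"tz":-0.25,"ax":0,"ay":0.02,"az":0,"fingers":60},{"tx":0.34,"ty":0,"tz":-0.25,"ax":0,"ay":0.033,"az":0,"fingers":60},{"tx":0.46,"ty":0,"tz":-0.25,"ax":0,"ay":0.033,"az":0,"fingers":60}])

```text
clock: 43.68
position: [0.4817, 0.0622, 0.3079]
ee_rot: [[-0.999, -0.053, -0.011], [-0.054, 0.991, 0.12], [0.005, 0.12, -0.993]]
ft_force: [0.5, -0.6, 0.6]
opening: 0.0512
grip_force: 0.0
```

Emit:
drive_tool(targets=[{"tx":0.5,"ty":-0.2,"tz":0,"ax":0,"ay":0,"az":0,"fingers":60},{"tx":0.5,"ty":-0.2,"tz":0,"ax":0,"ay":0,"az":0,"fingers":60},{"tx":0.5,"ty":-0.2,"tz":0,"ax":0,"ay":0,"az":0,"fingers":60},{"tx":0.5,"ty":-0.2,"tz":0,"ax":0,"ay":0,"az":0,"fingers":60}])

```text
clock: 44.02
position: [0.3335, -0.0056, 0.3008]
ee_rot: [[-0.998, -0.054, -0.01], [-0.055, 0.991, 0.12], [0.003, 0.12, -0.993]]
ft_force: [-1.0, -0.7, 0.8]
opening: 0.0511
grip_force: 0.0
```

Run:
```python
from h import *
s=st()
for i in range(2):
  t=optics.capture('top');sc=optics.capture('scene')
  print([b[0] for b in blobs(t,'yellow') if b[1]<600],[b[0] for b in blobs(t,'blue') if b[1]<600])
  for n,p in(('top',t),('scene',sc)):
    print(n,[(round(r['conf'],2),np.round(r['xy']).tolist()) for r in finder.tip_of(p,'vial_1')])
    print('  model',proj(p,[pocket(.027,-1,-.12),pocket(.091,-1,-.05),pocket(.091,1,-.05)]).tolist(), 'spool',[np.round(r['xy']).tolist() for r in finder.tip_of(p,'solder_spool')][:1],'hs',[np.round(r['xy']).tolist() for r in finder.tip_of(p,'heatsink')][:1])
```

```text
t 44.02 p [ 0.3335 -0.0056  0.3008] F [-1.  -0.7  0.8] op 0.0511 g 0.0
[[-0.998, -0.054, -0.01], [-0.055, 0.991, 0.12], [0.003, 0.12, -0.993]] [-0.11 -0.37 -0.12  1.84  0.12 -0.17]
[[271.6, 185.0], [302.0, 186.5]] [[299.0, 172.4], [276.4, 174.6], [262.9, 175.2], [299.7, 207.8], [272.4, 210.8]]
top [(0.63, [295.0, 209.0]), (0.61, [270.0, 210.0]), (0.61, [267.0, 176.0])]
  model [[299.2, 207.9], [270.7, 209.6], [270.2, 174.3]] spool [[459.0, 227.0]] hs [[455.0, 200.0]]
scene [(0.62, [291.0, 229.0]), (0.53, [309.0, 239.0])]
  model [[313.0, 238.1], [291.0, 229.9], [304.6, 215.7]] spool [[452.0, 311.0]] hs []
[[271.5, 185.0], [302.0, 186.5]] [[299.1, 172.4], [276.4, 174.6], [263.6, 179.6], [299.0, 208.4], [272.4, 210.8]]
top [(0.69, [269.0, 179.0]), (0.48, [297.0, 209.0])]
  model [[299.2, 207.9], [270.7, 209.6], [270.2, 174.3]] spool [[459.0, 230.0]] hs [[457.0, 200.0]]
scene [(0.61, [288.0, 230.0]), (0.47, [312.0, 238.0])]
  model [[313.0, 238.1], [291.0, 229.9], [304.6, 215.7]] spool [[453.0, 309.0]] hs [[454.0, 292.0]]
```

All is still: the hangers queue at the stop, the three vials are in their own pockets, and the bystanders haven't moved. Handing in.

```bash
python3 -c "
from workcell import robot
print(robot.hand_in())"
```

```text
the job is handed in; nothing more can be done
None
```

I handed the job in at about 44 s: both hangers present had rolled down to the stop, and all three vials present were lowered into their own pockets with nothing held; the interface gave no verdict.

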